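# Load a printing stamp and stack the stack-nest trays

## Robot

A 7-joint arm with a two-finger parallel gripper is mounted at the origin on the work surface. World frame = base frame: x ahead of the robot, y to its left, z up, the work surface at z = 0. Lengths are in m, angles in rad, forces in N, time in s.
With the tool pointing down it reaches from about 0.35 to 0.9 m from the base axis. Payload 7.2 kg.
Tool frame: the origin (TCP) lies midway between the tips of the shut fingers; the grasp point (between the pads) lies 19 mm behind it; z points along the fingers, y is the direction in which the jaws open and shut (so a half turn about z gives the same grasp; the last joint's range is limited). The gripper opens to 88 mm and grips with 3 to 60 N. Pads are 20 mm wide; open, the fingers measure 115 mm over their backs; the gripper's body (75 mm by 178 mm) begins 61 mm behind the grasp point.
Start: joints at [1.247, 0.411, -0.013, 1.596, 0.006, 1.134, -0.082], TCP at [0.158, -0.605, 0.223] pointing down, gripper open.
Joint ranges: [-2.95, 2.95], [-0.29, 1.99], [-1.47, 1.44], [0.14, 2.54], [-1.03, 4.17], [0.13, 1.85], [-2.86, 2.86]. Speed limits (rad/s): [2.39, 2.39, 3.01, 3.01, 3.14, 3.14, 3.14].

## Interface

Orientations are given as a 3x3 rotation matrix whose columns are the frame's x, y, z axes.
In Python, from rig import arm, eoat, planner, status, eyes, ticket, finder gives the robot as it stands. The module is installed in compiled form; this text tells all that it offers. Calls block until the motion is done:
- arm.move_to(position, orientation): joint-space move of the TCP to a pose.
- arm.move_linear(position, rate=0.15, orientation=None): straight line of the TCP; orientation=None keeps the orientation; rate is the mean speed in m/s.
- arm.move_j(angles): joint-space move.
- eoat.let_go() and eoat.grasp(grip_force=None): open the fingers fully, or close them until they stop; grip_force is the grip in N (None keeps the last).
- arm.hold(seconds).
- planner.solve_ik(position, orientation): joint angles nearest the present ones, or None.
- status.state(): the state.
- eyes.capture(name): name is "side" or "top"; returns a dict with "image" (384x512x3 uint8, red, green, blue), "fx", "fy", "cx", "cy" (pixels), "world_from_camera" (4x4, takes a point from camera to world coordinates). Camera axes: x right, y up, looking along -z (the intrinsics and any distortion apply to the point x, -y, -z); pixel columns grow to the right and rows downward; lengths in m; the calibration is good to about 2 mm. A picture is of the moment at which its call begins. There is no depth.
A pose or a line that the arm cannot do raises arm.MotionError and nothing moves.
- ticket.close_job(): hands the job in, once; it reports no verdict.
Trained networks look in a picture, given as the dict that the camera call returned (one of the last four; its "shot" number tells which), for a name from the list of things; names that differ only in an ending like _2 or _b are one class to them, and where a whole thing is asked for, a point or a joint stands for the part that bears it (a point fixed in the world has none). Each returns a list of dicts, best first, with "conf" (0 to 1); they miss things now and then, are a little off and sometimes report something else, mostly with a low value. They report only what shows in the picture. A call takes as long as a camera call. They do not tell look-alikes from the thing itself.
- finder.silhouettes(target, picture): "pixels" (384x512 bool, what is visible of it).
- finder.place_of(target, picture): "at" ([x, y, z] in m, in world coordinates, good to about 4 mm: a listed point, or the origin of a listed thing).
The state is a dict: "time": time; "joints": joint angles; "joint_velocities": joint speeds; "effort": joint torques, N m; "ee_pos": TCP position; "tcp_rot": TCP orientation; "wrist_force": force on the tool from outside, world axes, zero at the start; "wrist_torque": the same for the moment, N m; "opening": finger opening in m.
Only numpy, scipy, OpenCV 4.12 (cv2) and the standard library are available. Lean on these libraries where they do the work, as an engineer would, in place of code of your own. Each camera call takes 0.05 s, during which the arm holds its last target.

## Task

The white tray is nested in the blue one on the wooden stand: lift it out and set it down on the cork mat, then stand the red-handled printing stamp upright on the floor of the blue tray. Then take the white tray again, by its black handle, turn it half round from how it was nested and set it gently on the blue tray so that its lugs sit on the rim, stacked level over the stamp and not nested. Do not drop anything, leave the blue tray on its stand, and leave the green stamp, the mug and the jar where they are.

Things in the scene. Friction and masses are not known exactly. Their poses are not given: they have to be found in the camera images.
- upper_mid (a point): White upper tray, loose, at first nested in the blue one: flared, base 150 x 100 mm, rim 180 x 130 mm, walls 75 mm high and 3 mm thick, about 0.16 kg. Point at its centre, 37.5 mm above its underside. x = long axis, y = short axis, z = up; yellow handle at its -x end, black at +x.
- lower_mid (a point): Blue lower tray, loose, on the stand: same shape, sizes, handles and axes as the white tray, about 0.22 kg, 3 mm floor; point at its centre, 37.5 mm above its underside. Its long axis lies along the stand's.
- upper_yellow (a point): Centre of the white tray's yellow handle, 92 mm from the tray's middle: upright plate 8 mm thick (tray x), 56 mm wide (y), reaching from 60 to 85 mm above the tray's underside, free on both faces. Pinch it across its 8 mm from above.
- upper_black (a point): Centre of the white tray's black handle, the same plate at the other (+x) end.
- upper_lug (a point): One of the white tray's 4 lugs: two on each long side, at x = -60 and +20 mm, 22 mm long, undersides 10 mm above the tray's underside (this point: middle of the underside of one), with a 4 mm lip hanging from the outer end, 74 mm from the centre line.
- lower_notch (a point): Floor of one of the blue rim's 4 notches, at x = -60 and +20 mm of each long side, 32 mm wide, 40 mm up. Yellow over yellow: lugs drop into notches, trays nest (white underside 30 mm above the blue's). Yellow over black: lugs sit on the whole rim between notches, stacked 65 mm above; the lips straddle the rim, 4 mm play across.
- red_stamp_mid (a point): Stamp with a RED grip, loose, about 0.18 kg: wooden block 90 x 60 mm (x, y), 22 mm high, copper face below; on top a grip bar 60 mm long (x), 22 mm wide (y), 30 mm high; 52 mm high in all. Point at its centre, 26 mm above its underside.
- green_stamp_mid (a point): The same stamp with a GREEN grip: not wanted, must stay. Point at its centre, 26 mm up.
- stand: Fixed wooden stand, origin at the centre of its underside, under the blue tray's middle. Top 20 mm above the table, about 200 x 180 mm (x, y), 8 mm cleats around the tray's base. A 200 mm high board stands at its +x end, inner face 113 mm from the origin: only 17 mm beside the tray handles there. The handles at the -x end are free.
- mat: Fixed cork mat, 210 x 210 mm, 3 mm thick, on the table; origin at the centre of its underside.
- cup: Blue ceramic mug, 72 mm wide, 75 mm high, loose, must stay; origin at the centre of its underside.
- dye: Amber jar, 60 mm wide, 130 mm high, loose, must stay; origin at the centre of its underside.
Not all that is in view belongs to the job. What is shaped like the part that bears red_stamp_mid but turquoise is not meant.

How it is judged:
By the outcome, as a careful person would: the job done as asked, in the order asked, and still so for the second after the job is handed in, with the robot touching nothing.
It also fails if it takes over 72 s, if anything falls off the work surface, if the arm or the gripper's body presses on something with over 40 N, if the wrist force passes 120 N, or if a joint passes its speed limit or range.

## Working session

There is one attempt and no reset: what is moved stays moved. The work goes in short steps, each a Python script; the robot and the scene stay as the last script left them, time stands still between calls to the robot, and variables do not carry over. Pictures are saved under pics/ and viewed, and the job is handed in when it is done.

```bash
mkdir -p pics; cat > h.py <<'E'
from rig import arm, eoat, planner, status, eyes, ticket, finder
import numpy as np, cv2
def save(c,n,crop=None,scale=1.5):
    im=c["image"][:,:,::-1]
    if crop: a,b,w,h=crop; im=im[b:b+h,a:a+w]
    im=cv2.resize(im,None,fx=scale,fy=scale,interpolation=cv2.INTER_CUBIC); cv2.imwrite("pics/"+n,im)
def proj(c,p):
    T=np.linalg.inv(c["world_from_camera"]); q=T[:3,:3]@np.asarray(p)+T[:3,3]
    x,y,z=q[0],-q[1],-q[2]; return np.array([c["fx"]*x/z+c["cx"],c["fy"]*y/z+c["cy"]])
def back(c,u,v,z):
    T=c["world_from_camera"]; d=T[:3,:3]@np.array([(u-c["cx"])/c["fx"],-(v-c["cy"])/c["fy"],-1]); o=T[:3,3]
    return o+d*(z-o[2])/d[2]
E
python3 - <<'E'
from h import *
for n in("top","side"):
    c=eyes.capture(n); save(c,n+"0.png"); print(n,[k for k in c if k!="image"],c["world_from_camera"].round(3).tolist(),c["fx"],c["cx"],c["cy"])
    for t in ["upper_mid","lower_mid","upper_yellow","upper_black","upper_lug","lower_notch","red_stamp_mid","green_stamp_mid","stand","mat","cup","dye"]:
        for r in finder.place_of(t,c)[:4]: print(t,round(r["conf"],2),np.round(r["at"],3),proj(c,r["at"]).round())
print(status.state())
E
```

```text
top ['fx', 'fy', 'cx', 'cy', 'world_from_camera', 'shot'] [[-0.018, 0.995, -0.093, 0.41], [-1.0, -0.019, -0.008, 0.006], [-0.01, 0.093, 0.996, 1.307], [0.0, 0.0, 0.0, 1.0]] 471.473573339644 253.50774566760273 183.84071024868902
upper_mid 0.94 [0.489 0.261 0.09 ] [159. 199.]
upper_yellow 0.96 [0.492 0.167 0.125] [194. 197.]
upper_black 0.65 [0.485 0.353 0.118] [120. 201.]
upper_lug 0.69 [0.429 0.202 0.06 ] [184. 222.]
lower_notch 0.64 [0.431 0.198 0.057] [186. 221.]
red_stamp_mid 0.95 [ 0.324 -0.352  0.027] [392. 258.]
red_stamp_mid 0.88 [0.667 0.396 0.029] [115. 137.]
red_stamp_mid 0.76 [ 0.308 -0.198  0.026] [335. 265.]
red_stamp_mid 0.7 [0.448 0.049 0.025] [242. 214.]
green_stamp_mid 0.94 [0.596 0.037 0.027] [246. 160.]
mat 0.74 [ 0.536 -0.212  0.001] [336. 181.]
mat 0.66 [0.601 0.032 0.028] [247. 158.]
mat 0.41 [ 0.773  0.031 -0.001] [247. 100.]
cup 0.7 [ 0.772  0.03  -0.001] [247. 100.]
dye 0.67 [ 0.782 -0.161  0.002] [315.  95.]
side ['fx', 'fy', 'cx', 'cy', 'world_from_camera', 'shot'] [[0.96, 0.227, -0.166, 0.352], [-0.281, 0.744, -0.607, -0.687], [-0.014, 0.629, 0.777, 1.008]
[... 1157 characters left out ...]
  1.13427113, -0.08218443]), 'joint_velocities': array([0.00029723, 0.00028217, 0.00031158, 0.00087798, 0.00078792,
       0.00039278, 0.00036192]), 'effort': array([ 2.99589574e-04, -5.87727177e+01,  6.41426928e-01, -2.91383189e+01,
       -5.35950763e-02,  1.05150233e-02, -1.24025411e-05]), 'ee_pos': array([ 0.15813043, -0.60468204,  0.22266066]), 'tcp_rot': array([[ 9.67454959e-01,  2.53043280e-01,  2.44125906e-05],
       [ 2.53043281e-01, -9.67454957e-01, -6.59386350e-05],
       [ 6.93275331e-06,  6.99701015e-05, -9.99999998e-01]]), 'wrist_force': array([0.3753956 , 0.16506685, 0.69707216]), 'wrist_torque': array([-0.02577986,  0.07511009,  0.02434225]), 'opening': 0.08778896769565299}
```

View pics/top0.png

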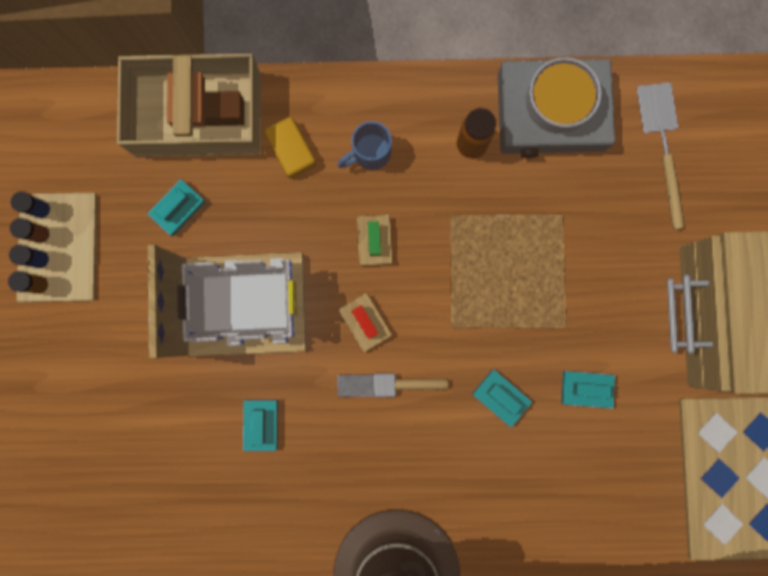

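View pics/side0.png

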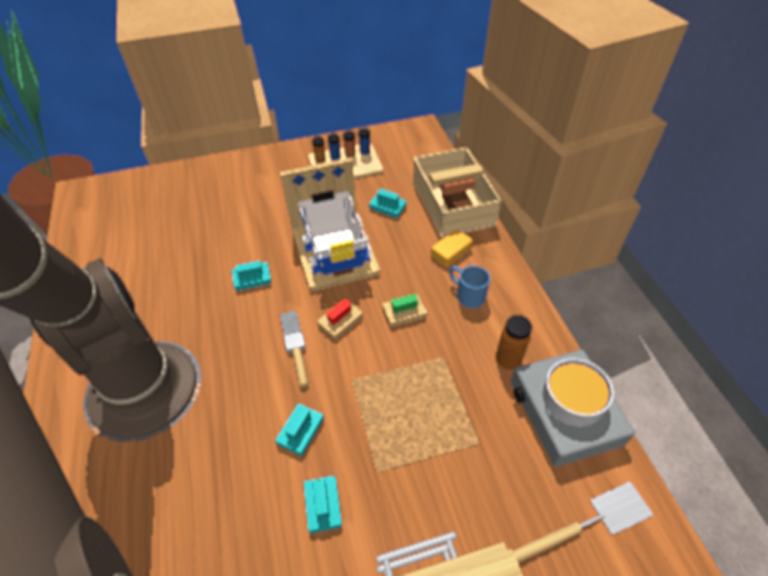

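Red-gripped candidates: the "red_stamp" class finds five things. Four are turquoise: (392,258), (335,265), (115,137) and the one at side px (167,180). The only red-gripped one on a wooden block is top px (242,214), so it is the one meant. The green one is at (246,160). I'll confirm this with crops and fit the angles.

```bash
cat >> h.py <<'E'
def grip_pose(c,color,z):
    im=c["image"].astype(int); r,g,b=im[...,0],im[...,1],im[...,2]
    m={'red':(r>140)&(g<70)&(b<70)}[color].astype(np.uint8)
    n,l,s,ce=cv2.connectedComponentsWithStats(m)
    i=1+np.argmax(s[1:,4]); ys,xs=np.nonzero(l==i)
    P=np.array([back(c,x,y,z)[:2] for x,y in zip(xs,ys)])
    rect=cv2.minAreaRect((P*1000).astype(np.float32)); w,V=np.linalg.eigh(np.cov(P.T)); v=V[:,1]
    return P.mean(0),np.degrees(np.arctan2(v[1],v[0]))%180,np.sqrt(w*12),rect,len(xs)
def block_pose(c,t,near,z):
    best=None
    for r in finder.silhouettes(t,c):
        m=r["pixels"]; ys,xs=np.nonzero(m); 
        if len(xs)<20: continue
        u,v=proj(c,near)
        if np.hypot(xs.mean()-u,ys.mean()-v)<10: best=m;break
    if best is None: return None
    ys,xs=np.nonzero(best); P=np.array([back(c,x,y,z)[:2] for x,y in zip(xs,ys)])
    w,V=np.linalg.eigh(np.cov(P.T)); v=V[:,1]
    return P.mean(0),np.degrees(np.arctan2(v[1],v[0]))%180,np.sqrt(w*12),len(xs)
E
python3 - <<'E'
from h import *
c=eyes.capture("top"); save(c,"stampcrop.png",(200,130,100,120),5); save(c,"traycrop.png",(90,150,130,100),6)
print(grip_pose(c,'red',0.052)); print(block_pose(c,"red_stamp_mid",[.448,.05,.026],.03))
for k in range(3):
    s=eyes.capture("side" if k%2 else "top")
    for t in ["upper_mid","upper_yellow","upper_black","red_stamp_mid","lower_mid"]:
        print(t,[(round(r["conf"],2),np.round(r["at"],4)) for r in finder.place_of(t,s) if np.hypot(r["at"][0]-.46,r["at"][1]-.2)<.19])
# tray axis from silhouettes
for r in finder.silhouettes("upper_mid",c)[:1]:
    ys,xs=np.nonzero(r["pixels"]);P=np.array([back(c,x,y,.12)[:2] for x,y in zip(xs,ys)]);print(cv2.minAreaRect((P*1000).astype(np.float32)),P.mean(0))
E
```

```text
(array([0.44722684, 0.04573301]), np.float64(30.95803601764601), array([0.01947986, 0.05758217]), ((447.2415466308594, 45.70439529418945), (57.450355529785156, 19.140634536743164), 30.08043670654297), 159)
(array([0.44974416, 0.04691939]), np.float64(32.7310959307913), array([0.05873929, 0.09111805]), 740)
upper_mid [(0.66, array([0.4896, 0.2601, 0.0908]))]
upper_yellow [(0.58, array([0.4912, 0.1657, 0.1229]))]
upper_black [(0.57, array([0.4809, 0.3535, 0.1234]))]
red_stamp_mid [(0.85, array([0.4487, 0.0531, 0.0264]))]
lower_mid []
upper_mid [(0.96, array([0.4859, 0.2598, 0.0919]))]
upper_yellow [(0.73, array([0.4915, 0.1669, 0.1229]))]
upper_black [(0.57, array([0.4823, 0.3494, 0.1231]))]
red_stamp_mid [(0.89, array([0.4484, 0.0476, 0.0292]))]
lower_mid [(0.96, array([0.4863, 0.2603, 0.0576])), (0.73, array([4.875e-01, 2.583e-01, 2.000e-04])), (0.18, array([0.4279, 0.1975, 0.056 ]))]
upper_mid [(0.87, array([0.4874, 0.2577, 0.0903]))]
upper_yellow [(0.62, array([0.493 , 0.1648, 0.1247]))]
upper_black [(0.79, array([0.4803, 0.3538, 0.1196])), (0.52, array([0.4469, 0.0518, 0.023 ]))]
red_stamp_mid [(0.65, array([0.448 , 0.0526, 0.0232]))]
lower_mid []
((484.0406799316406, 259.92828369140625), (141.9348602294922, 197.945556640625), 2.296797037124634) [0.48663156 0.25937579]
```

View pics/stampcrop.png

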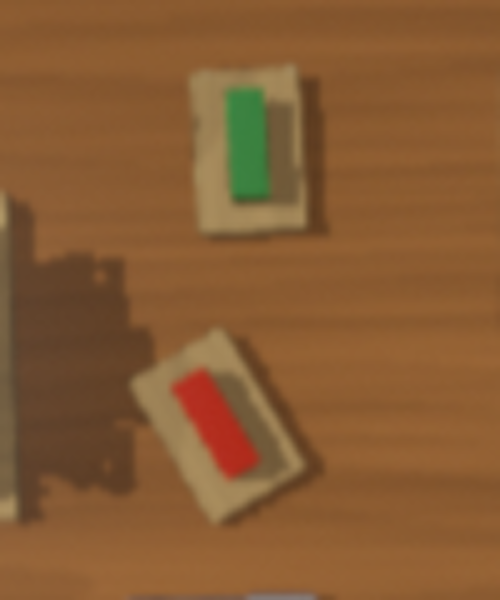

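View pics/traycrop.png

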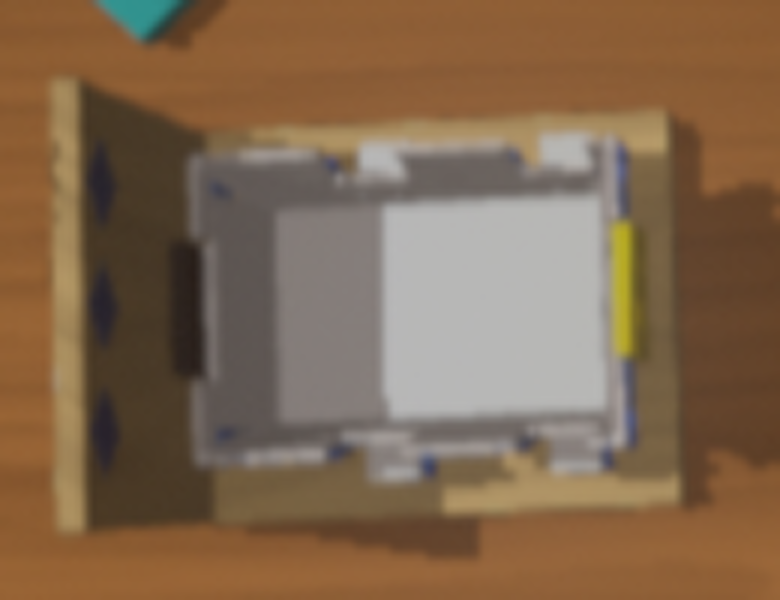

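The crops confirm it: the red grip is at top px ~(243,214), with its bar at about 31°, and the green one sits above it. The nested tray has yellow at px (194,197) and black at (121,202) beside the board, which gives a tray yaw of about 92.7°. Next I'll check reach for the planned poses.

```bash
cat >> h.py <<'E'
def R(deg):  # tool down, jaw(y) axis at deg in world
    a=np.radians(deg); y=np.array([np.cos(a),np.sin(a),0]); z=np.array([0,0,-1.]); return np.column_stack([np.cross(y,z),y,z])
def t(deg): a=np.radians(deg); return np.array([np.cos(a),np.sin(a),0])
PSI=92.7
def st(): 
    s=status.state(); print("t",round(s["time"],2),"p",s["ee_pos"].round(4),"F",s["wrist_force"].round(1),"T",s["wrist_torque"].round(2),"op",round(s["opening"],4)); return s
E
python3 - <<'E'
from h import *
for n,p,a in [("G1",(.491,.1665,.108),PSI),("G1up",(.491,.1665,.25),PSI),("mat180",(.536,-.215+.092,.061),PSI+180),("mat0",(.536,-.215-.092,.061),PSI),("G2_180",(.536,-.307,.061),PSI),("stampL",(.448,.048,.024),31),("stampin",(.487,.26,.05),PSI)]:
    for d in(0,180):
        q=planner.solve_ik(p,R(a+d)); print(n,a+d,None if q is None else np.round(q,2))
E
```

```text
G1 92.7 [ 0.4   0.64 -1.12  1.92  0.68  1.02  0.59]
G1 272.7 [ 0.18  0.48 -0.77  1.94  0.43  0.89 -2.33]
G1up 92.7 [ 0.46  0.43 -1.15  1.76  0.41  1.22  0.82]
G1up 272.7 [ 0.39  0.37 -1.02  1.77  0.34  1.19 -2.26]
mat180 272.7 [ 0.37  0.5  -0.31  1.92  0.21  0.76 -1.58]
mat180 452.7 [ 0.65  0.58 -0.69  1.9   0.49  0.84  1.33]
mat0 92.7 [ 0.9   0.67 -0.66  1.73  0.5   0.92  1.66]
mat0 272.7 [ 0.54  0.58 -0.14  1.75  0.11  0.82 -1.17]
G2_180 92.7 [ 0.9   0.67 -0.66  1.73  0.5   0.92  1.66]
G2_180 272.7 [ 0.54  0.58 -0.14  1.75  0.11  0.82 -1.17]
stampL 31 [ 0.39  0.53 -0.75  2.15  0.59  0.67 -0.22]
stampL 211 [-0.85  0.55  0.82  2.22 -0.7   0.64 -2.12]
stampin 92.7 [ 0.14  0.74 -1.02  1.89  0.77  0.97  0.38]
stampin 272.7 [ 0.01  0.64 -0.79  1.89  0.59  0.86 -2.62]
```

```bash
python3 - <<'E'
from h import *
g=np.array([.491,.1668,.1085])
arm.move_to(g+[0,0,.07],R(PSI)); st()
c=eyes.capture("side"); save(c,"pre1.png",(170,90,120,100),6)
arm.move_linear(g,rate=.08); s=st()
E
```

```text
t 5.31 p [0.4914 0.1659 0.1784] F [ 0.   0.5 -1. ] T [ 0.02 -0.14 -0.01] op 0.0877
t 6.38 p [0.4913 0.1671 0.1089] F [ 0.7 -0.2 -0.5] T [ 0.04 -0.13 -0.02] op 0.088
```

View pics/pre1.png

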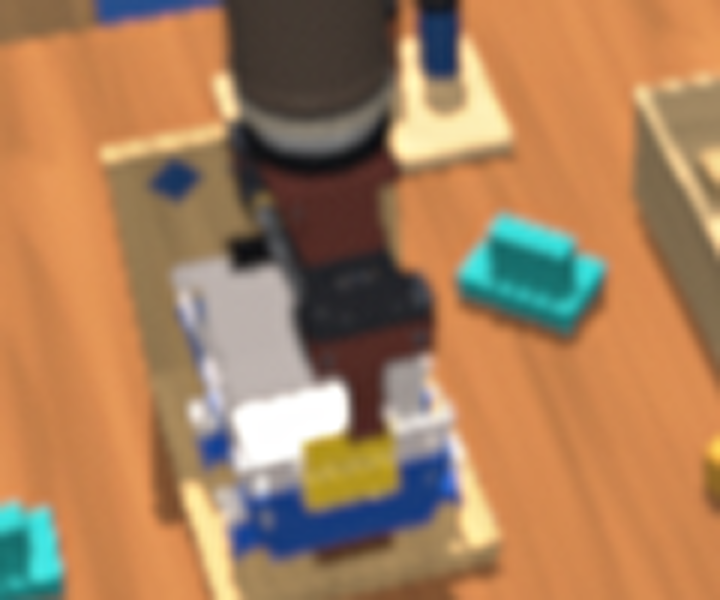

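The side view shows the fingers above and straddling the yellow handle at crop (350,470). Closing now.

```bash
python3 - <<'E'
from h import *
eoat.grasp(grip_force=45); st()
c=eyes.capture("side"); save(c,"g1.png",(170,90,120,100),6)
s=status.state(); p=s["ee_pos"]
arm.move_linear([.491,.1668,.1285],rate=.05); st()
c=eyes.capture("side"); save(c,"g1b.png",(170,90,120,100),6)
E
python3 -c "
import cv2,numpy as np
cv2.imwrite('pics/g1ab.png',cv2.resize(np.hstack([cv2.imread('pics/g1.png'),cv2.imread('pics/g1b.png')]),(800,333)))"
```

```text
t 7.55 p [0.4915 0.1674 0.1089] F [1.4 1.2 2.7] T [ 0.66 -0.26 -0.23] op 0.0112
t 8.15 p [0.4909 0.1668 0.1286] F [-0.8  2.7 -2. ] T [ 0.54 -0.14 -0.11] op 0.0109
```

View pics/g1ab.png

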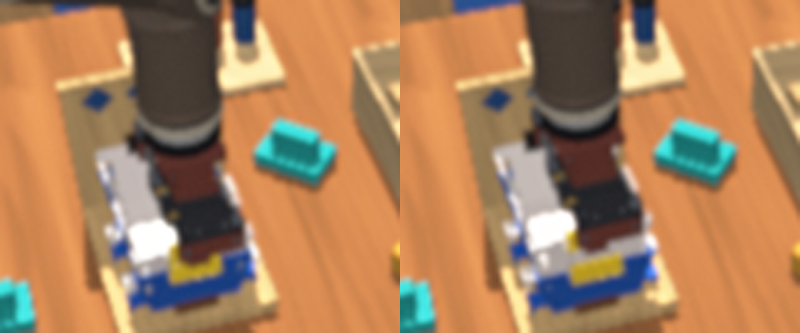

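The second yellow patch that has come into view at right (597,268) is the blue tray's own handle, which stays put. White's handle has lifted at (575,240). I'll keep lifting.

```bash
python3 - <<'E'
from h import *
arm.move_linear([.491,.1668,.235],rate=.12); st()
c=eyes.capture("side"); save(c,"l1.png",(150,60,140,120),5)
c=eyes.capture("top"); save(c,"l1t.png",(90,130,140,120),5)
E
```

```text
t 9.24 p [0.4906 0.1664 0.2343] F [ 1.   0.3 -1.8] T [-0.08 -0.09  0.01] op 0.0105
```

View pics/l1.png

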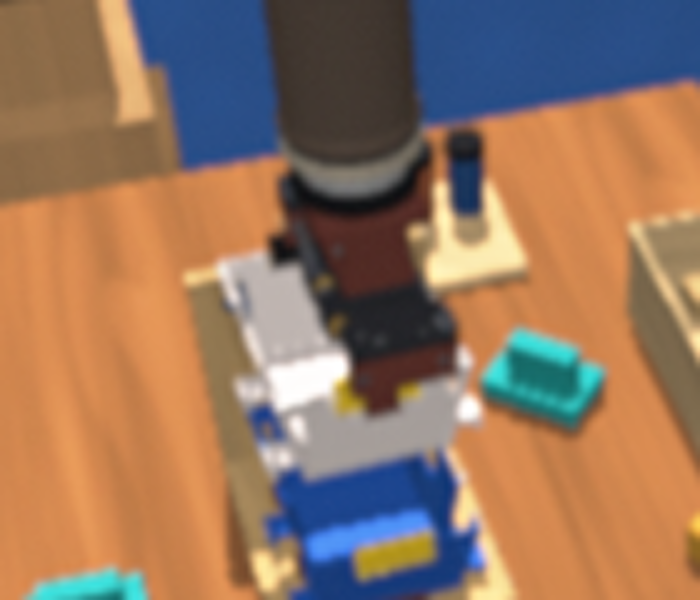

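View pics/l1t.png

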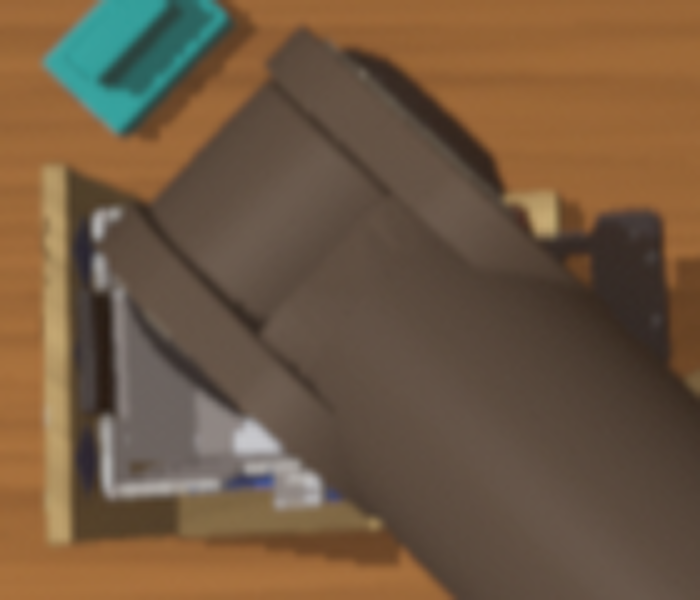

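The white tray is out and level, and the blue tray stayed on its stand. Next I'll carry it to the mat and rotate it half a turn on the way.

```bash
python3 - <<'E'
from h import *
arm.move_linear([.48,.03,.25],rate=.2); st()
m=np.array([.536,-.216]); w=m-(-.092)*np.array([0,1])  # yellow now at +y
arm.move_to([.536,-.124,.20],R(PSI+180)); st()
c=eyes.capture("side"); save(c,"m1.png",(170,150,200,160),4)
c=eyes.capture("top"); save(c,"m1t.png",(250,100,180,140),4)
E
```

```text
t 10.18 p [0.4799 0.031  0.25  ] F [-0.3  0.4 -1.6] T [-0.07 -0.11 -0.03] op 0.0104
t 12.45 p [ 0.5361 -0.1235  0.2   ] F [ 0.1  0.3 -0.4] T [ 0.18  0.01 -0.04] op 0.0104
```

View pics/m1.png

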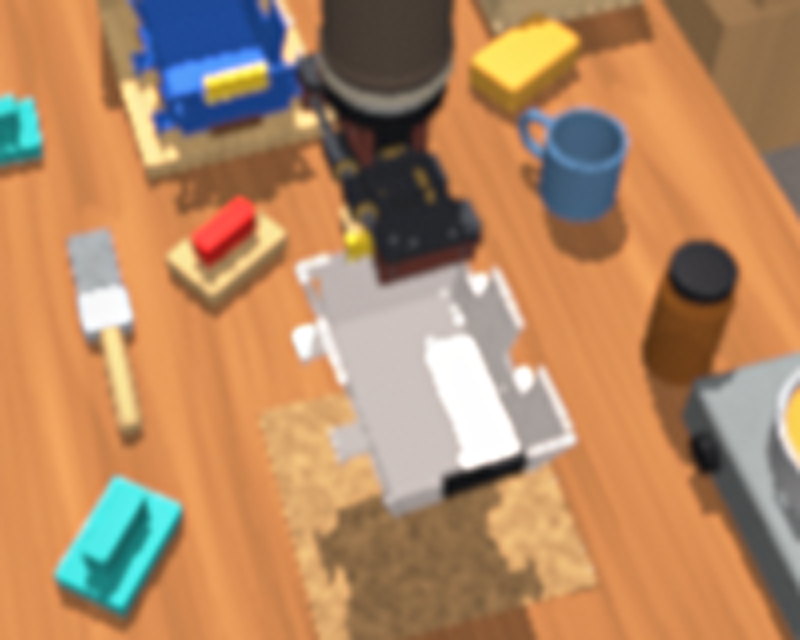

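View pics/m1t.png

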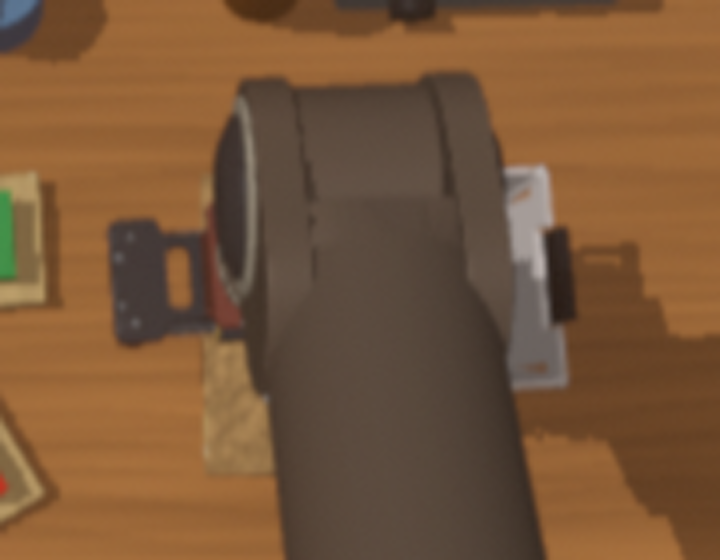

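```bash
python3 - <<'E'
from h import *
x,y=.5325,-.124
arm.move_linear([x,y,.085],rate=.15); st()
for z in (.075,.070,.066,.0635,.062):
    arm.move_linear([x,y,z],rate=.04); s=st()
c=eyes.capture("side"); save(c,"m2.png",(170,150,200,160),4)
E
```

```text
t 13.47 p [ 0.5332 -0.124   0.0858] F [-0.  -0.1 -1.7] T [ 0.18 -0.01 -0.01] op 0.0104
t 13.87 p [ 0.5325 -0.1241  0.075 ] F [ 0.3 -0.6 -1.6] T [0.   0.03 0.04] op 0.0107
t 14.14 p [ 0.5325 -0.124   0.0699] F [0.7 1.1 0.4] T [-0.08 -0.07  0.02] op 0.0107
t 14.39 p [ 0.5326 -0.1239  0.0659] F [0.2 0.9 1.5] T [-0.05 -0.07  0.05] op 0.0113
t 14.64 p [ 0.5327 -0.1238  0.0636] F [0.3 1.8 3.2] T [ 0.02 -0.09  0.01] op 0.011
t 14.89 p [ 0.5328 -0.1237  0.0622] F [0.4 3.5 4.9] T [ 0.09 -0.08  0.01] op 0.0112
```

View pics/m2.png

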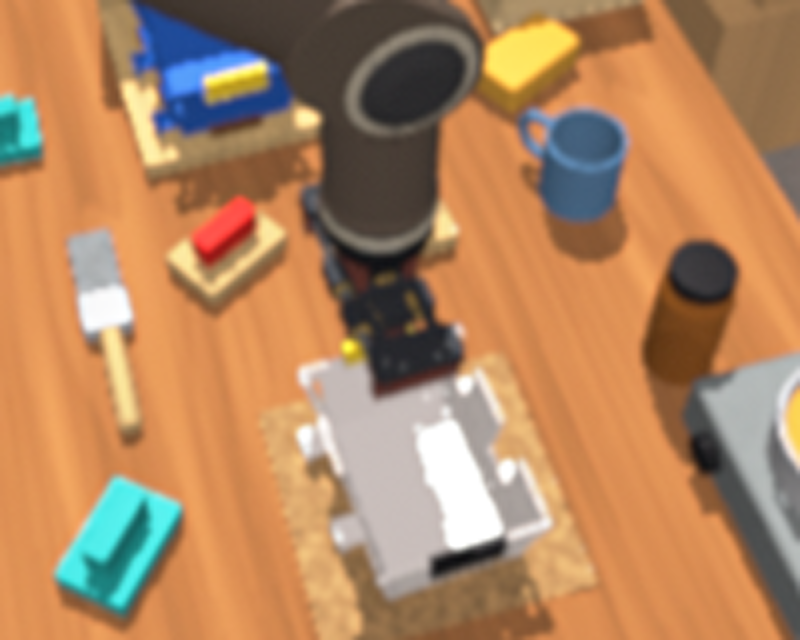

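The white tray is down flat on the mat, with contact felt (Fz +5 N at TCP 0.062). Releasing, then going for the red stamp.

```bash
python3 - <<'E'
from h import *
eoat.let_go(); st()
arm.move_linear([.5325,-.124,.15],rate=.15)
arm.move_to([.448,.0475,.11],R(31)); st()
c=eyes.capture("side"); save(c,"s1.png",(170,100,200,220),2.7)
print(finder.place_of("upper_black",c)[:2],finder.place_of("upper_mid",c)[:2])
arm.move_linear([.448,.0475,.0265],rate=.1); st()
c=eyes.capture("side"); save(c,"s2.png",(180,150,100,90),6)
E
```

```text
t 16.18 p [ 0.5325 -0.124   0.062 ] F [-0.4  0.  -0.4] T [ 0.05  0.   -0.  ] op 0.0877
t 18.23 p [0.4481 0.0471 0.1097] F [-0.3 -0.5 -0.4] T [ 0.   -0.13  0.03] op 0.0873
[{'at': [0.539, -0.3072, 0.0727], 'conf': 0.74}] [{'at': [0.5369, -0.2152, 0.0421], 'conf': 0.79}, {'at': [0.4335, 0.1925, 0.0575], 'conf': 0.45}]
t 19.37 p [0.4483 0.0477 0.0269] F [-0.4 -0.2  0.4] T [-0.07 -0.15 -0.03] op 0.0877
```

View pics/s1.png

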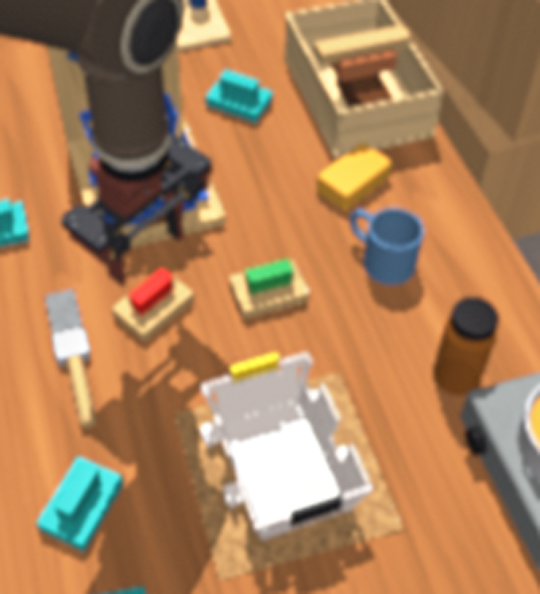

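View pics/s2.png

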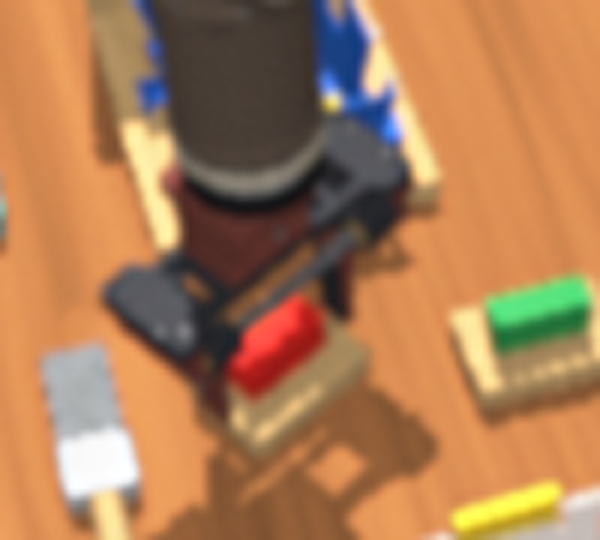

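The fingers sit at both ends of the red bar, crop (240,400) and (335,300). Grasping and lifting.

```bash
python3 - <<'E'
from h import *
eoat.grasp(grip_force=40); st()
arm.move_linear([.448,.0475,.17],rate=.15); st()
c=eyes.capture("side"); save(c,"s3.png",(160,110,120,100),5)
arm.move_linear([.487,.260,.18],rate=.18,orientation=R(PSI)); st()
c=eyes.capture("side"); save(c,"s4.png",(160,70,120,120),5)
E
```

```text
t 19.97 p [0.4482 0.0475 0.0267] F [ 0.3 -0.4  2.9] T [-0.08 -0.14  0.02] op 0.0598
t 21.07 p [0.4474 0.0473 0.1692] F [-0.  -0.1 -3. ] T [-0.   -0.13 -0.03] op 0.0596
t 22.48 p [0.487  0.2592 0.1798] F [-0.3 -0.3 -2. ] T [ 0.01 -0.1   0.01] op 0.0599
```

View pics/s3.png

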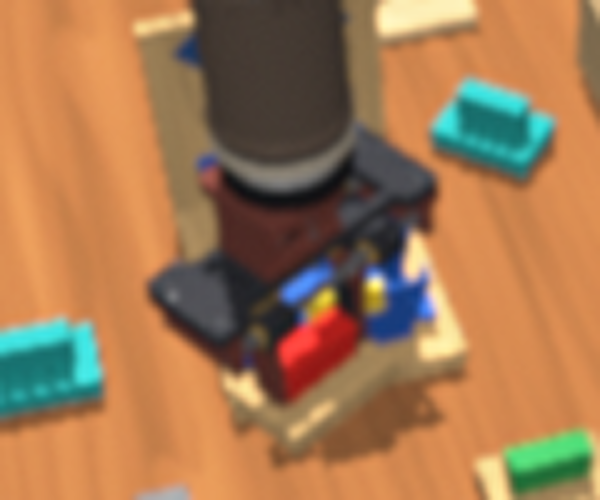

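View pics/s4.png

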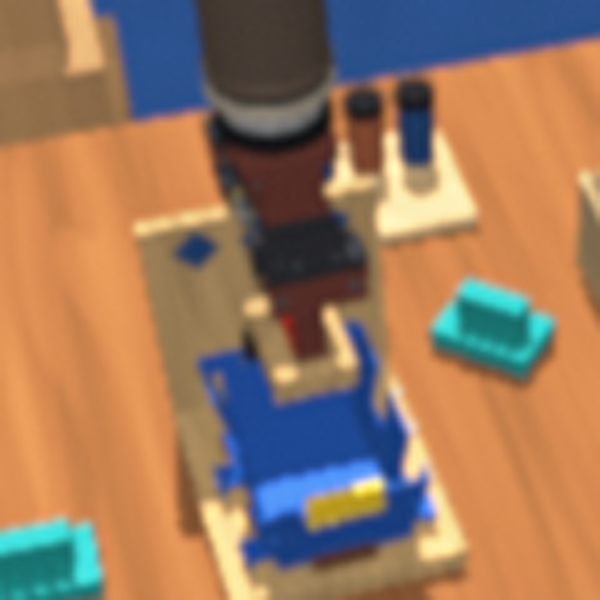

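```bash
python3 - <<'E'
from h import *
p=[.487,.254]
arm.move_linear(p+[.075],rate=.12); st()
for z in (.060,.055,.052,.0505,.0495,.0485):
    arm.move_linear(p+[z],rate=.04); s=st()
    if s["wrist_force"][2]>6: break
c=eyes.capture("side"); save(c,"s5.png",(160,70,120,120),5)
E
```

```text
t 23.55 p [0.4873 0.2545 0.0757] F [-0.4  0.7 -1.7] T [ 0.06 -0.1   0.  ] op 0.0598
t 24.07 p [0.4869 0.254  0.0598] F [ 0.1 -0.3 -1.6] T [ 0.11 -0.13  0.01] op 0.0597
t 24.35 p [0.4868 0.2539 0.0547] F [ 0.2  0.3 -2.7] T [ 0.11 -0.16 -0.02] op 0.0599
t 24.6 p [0.4869 0.2539 0.0518] F [-0.7  0.5 -1.6] T [ 0.09 -0.14  0.01] op 0.0598
t 24.85 p [0.487  0.254  0.0505] F [-1.4  1.3 -1.6] T [ 0.07 -0.18  0.02] op 0.0601
t 25.1 p [0.4871 0.2541 0.05  ] F [-1.1 -1.   4.1] T [-0.18  0.19  0.02] op 0.0598
t 25.35 p [0.4871 0.2541 0.0499] F [-4.1 -4.8 15.7] T [-0.69  0.91  0.01] op 0.06
```

View pics/s5.png

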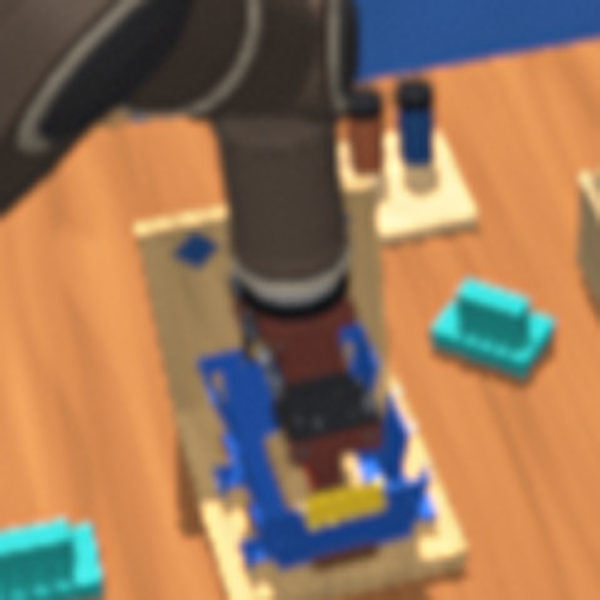

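The stamp touched the tray floor at the expected height (TCP 0.050, Fz rising). Releasing.

```bash
python3 - <<'E'
from h import *
eoat.let_go(); st()
arm.move_linear([.487,.254,.2],rate=.18); st()
c=eyes.capture("top"); save(c,"w1.png",(290,110,110,130),5); cv2.imwrite("pics/w1raw.png",c["image"][:,:,::-1])
for tn in ["upper_mid","upper_yellow","upper_black"]: print(tn,[(round(r["conf"],2),np.round(r["at"],4)) for r in finder.place_of(tn,c)[:2]])
arm.move_to([.540,-.3075,.15],R(PSI)); st()
c=eyes.capture("top"); save(c,"b1.png",(90,150,130,100),6); cv2.imwrite("pics/b1raw.png",c["image"][:,:,::-1])
for tn in ["lower_mid","lower_notch","red_stamp_mid"]: print(tn,[(round(r["conf"],2),np.round(r["at"],4)) for r in finder.place_of(tn,c)[:3]])
d=eyes.capture("side"); save(d,"b1s.png",(150,80,140,120),5);cv2.imwrite("pics/b1sraw.png",d["image"][:,:,::-1])
for tn in ["lower_mid","lower_notch","red_stamp_mid"]: print(tn,[(round(r["conf"],2),np.round(r["at"],4)) for r in finder.place_of(tn,d)[:3]])
np.savez("cams.npz",top=c["world_from_camera"],side=d["world_from_camera"],ti=[c[k] for k in("fx","fy","cx","cy")],si=[d[k] for k in("fx","fy","cx","cy")])
E
```

```text
t 26.03 p [0.4869 0.254  0.0484] F [0.3 0.2 0.4] T [ 0.05 -0.17  0.03] op 0.0874
t 27.02 p [0.4867 0.2534 0.199 ] F [-0.4 -0.7 -0.5] T [ 0.06 -0.17  0.05] op 0.088
upper_mid []
upper_yellow [(0.91, array([ 0.5364, -0.1234,  0.0776]))]
upper_black [(0.57, array([ 0.5393, -0.3042,  0.0749]))]
t 29.26 p [ 0.5407 -0.3059  0.1504] F [0.1 1.  1.1] T [ 0.06 -0.17 -0.04] op 0.0876
lower_mid [(0.97, array([0.4837, 0.256 , 0.0592]))]
lower_notch [(0.91, array([0.4314, 0.1951, 0.0576]))]
red_stamp_mid [(0.93, array([ 0.3115, -0.1979,  0.0276])), (0.8, array([0.269 , 0.2417, 0.0282])), (0.72, array([0.4844, 0.2582, 0.049 ]))]
lower_mid [(0.81, array([0.4851, 0.2597, 0.0569])), (0.37, array([ 0.7848, -0.1581, -0.0026]))]
lower_notch [(0.93, array([0.4348, 0.1929, 0.0605]))]
red_stamp_mid [(0.92, array([ 0.3091, -0.1954,  0.0267])), (0.81, array([0.6678, 0.4016, 0.0252])), (0.66, array([0.4859, 0.2537, 0.0519]))]
```

View pics/w1.png

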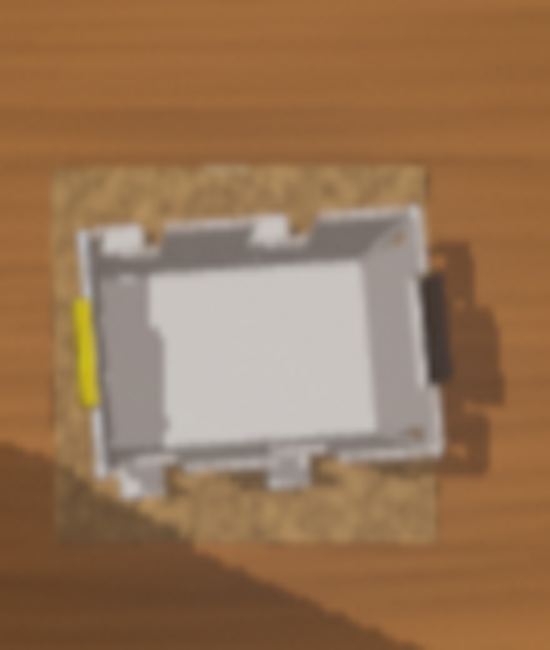

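View pics/b1.png

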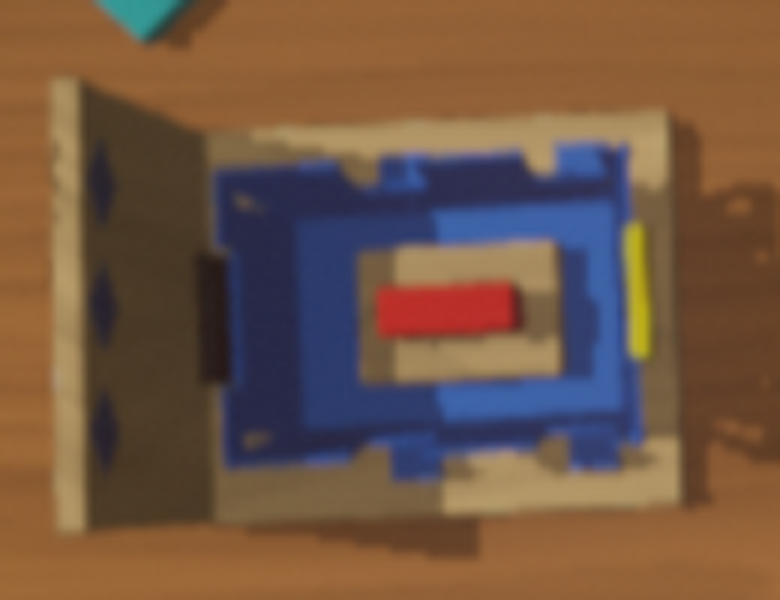

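View pics/b1s.png

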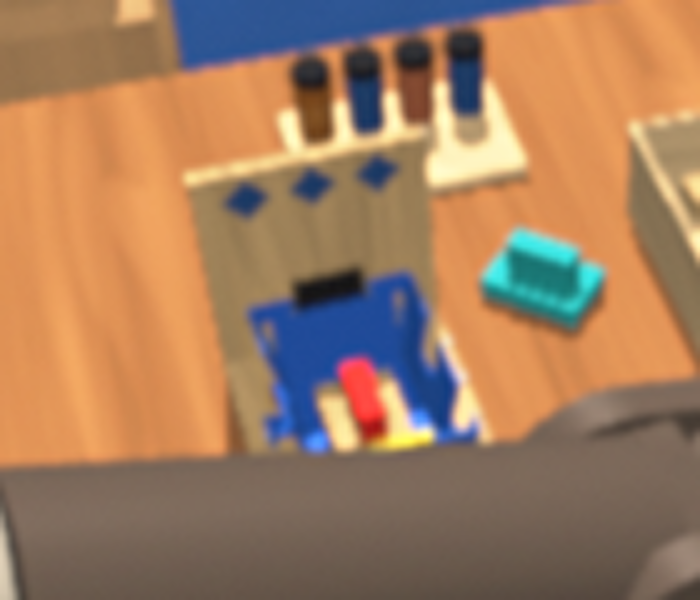

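The white tray is flat on the mat (yellow crop (87,353), black (435,328)). The red stamp stands upright and centred in the blue tray at crop (455,310). Next I'll fit both rims to sub-pixel accuracy, so that the placing displacement is a difference measured by the same camera.

```bash
cat > fit.py <<'E'
import numpy as np, cv2
from scipy.optimize import least_squares
from scipy.ndimage import map_coordinates, gaussian_filter
D=np.load("cams.npz")
def mkproj(T,i):
    Ti=np.linalg.inv(T)
    def f(P):
        q=np.asarray(P)@Ti[:3,:3].T+Ti[:3,3]; return np.c_[i[0]*q[:,0]/-q[:,2]+i[2], i[1]*-q[:,1]/-q[:,2]+i[3]]
    return f
def model(ends=True):
    P=[];N=[]
    xs=np.r_[np.arange(-38,-3,2.5),np.arange(42,84,2.5)]
    for s in(-1,1):
        for x in xs: P.append((x,65*s));N.append((0,s))
        if ends:
            for y in np.r_[np.arange(-60,-33,2.5),np.arange(34,60,2.5)]: P.append((90*s,y));N.append((s,0))
    return np.array(P)/1000,np.array(N,float)
def fit(chan,pr,z,x0,rng=0.010,verbose=True):
    P,N=model(); p=np.array(x0,float); g=gaussian_filter(chan.astype(float),0.6)
    for it in range(12):
        a=p[2];Rm=np.array([[np.cos(a),-np.sin(a)],[np.sin(a),np.cos(a)]])
        W=P@Rm.T+p[:2];n=N@Rm.T
        r=rng if it<4 else 0.006
        offs=np.arange(-r,r+1e-9,.0005)
        off=[];ok=[]
        for w,m in zip(W,n):
            pts=np.c_[w[0]+offs*m[0],w[1]+offs*m[1],np.full(len(offs),z)]
            uv=pr(pts);v=map_coordinates(g,[uv[:,1],uv[:,0]],order=1)
            d=-np.gradient(gaussian_filter(v,2)); k=np.argmax(d); off.append(offs[k]);ok.append(d[k]>0.25 and 0<k<len(offs)-1)
        off=np.array(off);ok=np.array(ok)
        # off_i = n.(dt) + yaw*(n . perp(P))
        A=np.c_[n, (n*np.c_[-(W-p[:2])[:,1],(W-p[:2])[:,0]]).sum(1), np.ones(len(n))]
        rr=least_squares(lambda q:(A[ok]@q-off[ok])*1000,np.zeros(4),loss="soft_l1",f_scale=.7)
        p[:3]+=rr.x[:3]
    res=(A[ok]@rr.x-off[ok])*1000
    print("pose",p[:2].round(4),np.degrees(p[2]).round(2),"size bias mm",(rr.x[3]*1000).round(2),"used",ok.sum(),len(ok),"med|res|",np.median(abs(res)).round(2))
    return p,W
if __name__=="__main__":
    pr=mkproj(D["top"],D["ti"])
    w=cv2.imread("pics/w1raw.png").astype(int);b=cv2.imread("pics/b1raw.png").astype(int)
    n0=cv2.imread("pics/traycrop.png")
    pw,Ww=fit(w[...,0],pr,.078,[.5365,-.2155,np.radians(272.7)])
    pb,Wb=fit(b[...,0]-b[...,2],pr,.095,[.4855,.259,np.radians(92.7)])
    o=[]
    for im,W,z,c in((w,Ww,.078,(290,130,100,90)),(b,Wb,.095,(95,150,125,90))):
        S=6;v=cv2.resize(im.astype(np.uint8)[c[1]:c[1]+c[3],c[0]:c[0]+c[2]],None,fx=S,fy=S,interpolation=cv2.INTER_CUBIC)
        for u in pr(np.c_[W,np.full(len(W),z)]): cv2.circle(v,(int((u[0]-c[0]+.5)*S),int((u[1]-c[1]+.5)*S)),2,(0,255,0),-1)
        o.append(v[:, :600])
    cv2.imwrite("pics/fit.png",cv2.resize(np.vstack(o),(500,900*500//600*6//5*1))[:,:]) if 0 else [cv2.imwrite(f"pics/fit{i}.png",v) for i,v in enumerate(o)]
E
python3 fit.py
```

```text
pose [ 0.5372 -0.2144] 272.92 size bias mm 1.7 used 106 106 med|res| 0.22
pose [0.4859 0.2562] 92.6 size bias mm 0.24 used 106 106 med|res| 0.26
```

View pics/fit0.png

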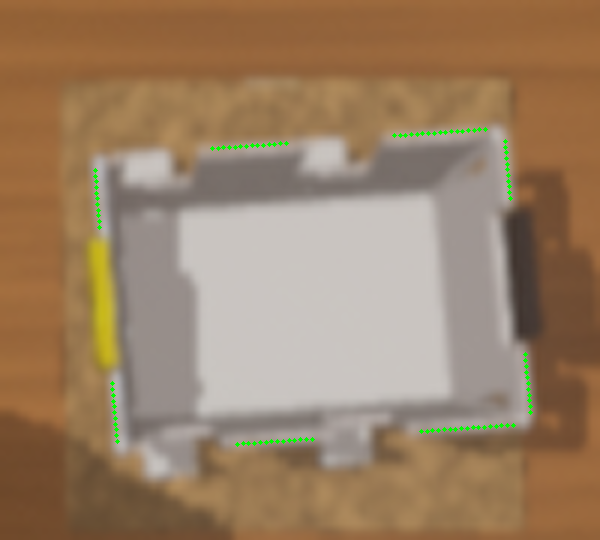

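View pics/fit1.png

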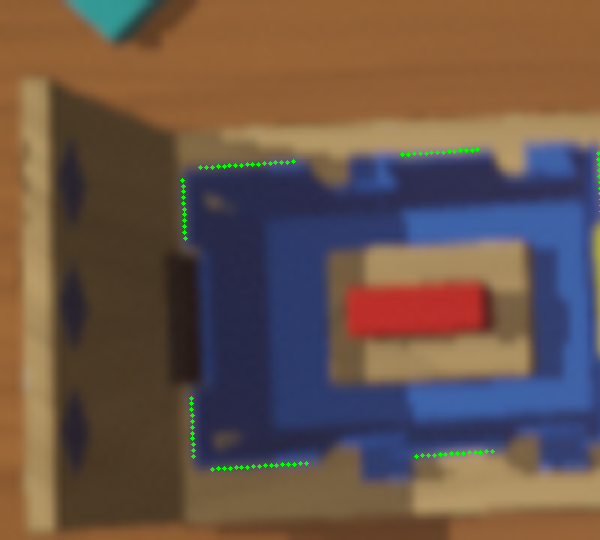

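The fit overlays match both rims (median residual 0.25 mm):

| Tray | x (m) | y (m) | Yaw |
|---|---|---|---|
| White | 0.5372 | -0.2144 | 272.9° |
| Blue | 0.4859 | 0.2562 | 92.6° |

The white tray therefore already faces the half-turned way, and what's left is nearly a pure translation. I'll grip the black handle.

```bash
python3 - <<'E'
from h import *
g=np.array([.5419,-.3063,.061])
arm.move_to(g+[0,0,.05],R(92.92))
arm.move_linear(g,rate=.08); st()
eoat.grasp(grip_force=58); s=st()
arm.move_linear(g+[0,0,.004],rate=.03); st()
arm.move_linear(g+[0,0,.11],rate=.12); s=st()
print(repr(s["tcp_rot"].round(4)))
c=eyes.capture("side"); save(c,"k1.png",(170,150,200,160),4); cv2.imwrite("pics/k1raw.png",c["image"][:,:,::-1])
for tn in ["upper_mid","upper_yellow","upper_lug"]: print(tn,[(round(r["conf"],2),np.round(r["at"],4)) for r in finder.place_of(tn,c)[:2]])
E
```

```text
t 30.72 p [ 0.5421 -0.3062  0.0611] F [-0.7 -0.2  1. ] T [ 0.09 -0.11  0.04] op 0.088
t 31.88 p [ 0.5421 -0.3062  0.0613] F [-0.1 -0.3  4.3] T [ 0.73  0.09 -0.01] op 0.0113
t 32.17 p [ 0.5419 -0.3063  0.0651] F [0.8 0.7 0.1] T [ 0.25 -0.14  0.03] op 0.0111
t 33.2 p [ 0.5414 -0.3063  0.1701] F [-0.1  0.2 -2.2] T [-0.07 -0.11 -0.01] op 0.0102
array([[-9.987e-01, -5.090e-02, -1.200e-03],
       [-5.090e-02,  9.987e-01,  4.000e-04],
       [ 1.200e-03,  4.000e-04, -1.000e+00]])
upper_mid [(0.97, array([ 0.5358, -0.2238,  0.1385])), (0.68, array([0.6018, 0.0278, 0.0266]))]
upper_yellow [(0.67, array([ 0.5338, -0.1274,  0.1612])), (0.58, array([ 0.5382, -0.2221,  0.1424]))]
upper_lug []
```

View pics/k1.png

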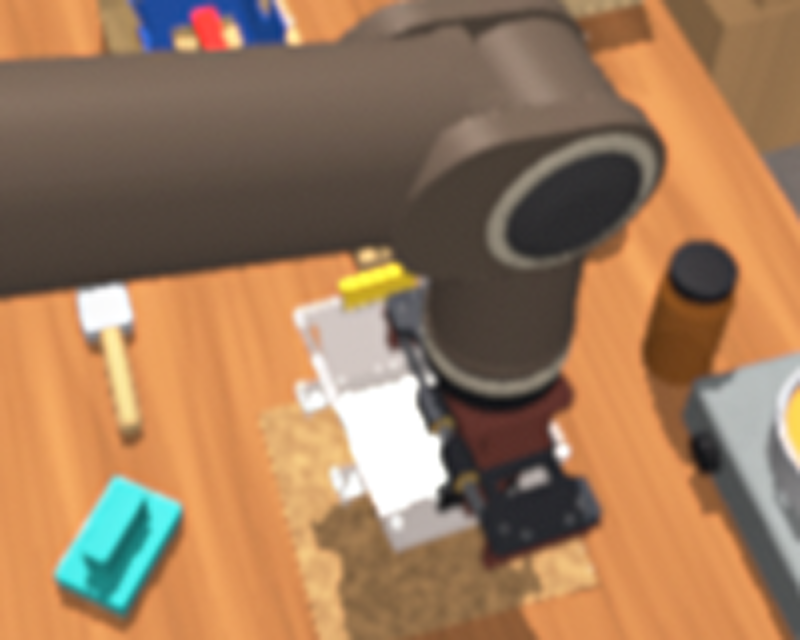

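The finder suggests the held tray droops at its far end (yellow z 0.161, against 0.1845 if level). I'll measure the droop from the yellow plate so the tool tilt can cancel it.

```bash
cat > droop.py <<'E'
from fit import *
pr=mkproj(D["side"],D["si"])
def plate(tcp,yawdeg,off,th,dx=0.184):
    # tray frame at pivot=grasp point(19mm above tcp); u=dir from gripped to far handle
    a=np.radians(yawdeg);u=np.array([np.cos(a),np.sin(a),0]);v=np.array([-np.sin(a),np.cos(a),0]);k=np.array([0,0,1.])
    c,s=np.cos(th),np.sin(th); U=c*u-s*k; K=c*k+s*u
    piv=np.array(tcp)+[0,0,.019]; z0=.0785-.0725 # pivot height above underside .077
    ctr=piv+U*dx+K*(.0725-off)
    return [ctr+U*i*.004+v*j*.028+K*h*.0125 for i in(-1,1) for j in(-1,1) for h in(-1,1)],ctr
def hull(P,shape=(384,512),S=8):
    uv=pr(np.array(P)); h=cv2.convexHull(((uv+.5)*S).astype(np.float32)).astype(np.int32)
    m=np.zeros((shape[0]*S,shape[1]*S),np.uint8);cv2.fillConvexPoly(m,h,1);return m
def run(raw,tcp,yaw,near,off=.077,bounds=(-8,14)):
    im=cv2.imread(raw).astype(int);b,g,r=im[...,0],im[...,1],im[...,2]
    m=((r>120)&(g>110)&(b<0.5*g)&(abs(r-g)<60)).astype(np.uint8)
    n,l,s,ce=cv2.connectedComponentsWithStats(m)
    for i in range(1,n):
        if s[i,4]>8: print("blob",s[i].tolist(),ce[i].round(1))
    for th in range(bounds[0],bounds[1],2):
        P,c=plate(tcp,yaw,off,np.radians(th));uv=pr(np.array(P));print(th,"u %.1f..%.1f v %.1f..%.1f"%(uv[:,0].min(),uv[:,0].max(),uv[:,1].min(),uv[:,1].max()),"ctr",pr(c[None])[0].round(1))
if __name__=="__main__":
    run("pics/k1raw.png",[.5414,-.3063,.1701],92.92,None)
E
python3 droop.py
```

```text
blob [254, 215, 20, 12, 131] [263.1 220.4]
blob [367, 243, 38, 32, 901] [385.9 258.4]
-8 u 254.0..274.2 v 204.0..216.1 ctr [264.  210.1]
-6 u 254.0..274.0 v 205.1..217.4 ctr [263.9 211.3]
-4 u 254.0..273.8 v 206.3..218.7 ctr [263.9 212.5]
-2 u 254.1..273.7 v 207.5..220.0 ctr [263.8 213.8]
0 u 254.1..273.6 v 208.8..221.4 ctr [263.8 215.1]
2 u 254.1..273.5 v 210.1..222.8 ctr [263.8 216.5]
4 u 254.1..273.4 v 211.5..224.3 ctr [263.9 217.9]
6 u 254.2..273.5 v 212.9..225.8 ctr [264.  219.4]
8 u 254.3..273.6 v 214.4..227.4 ctr [264.1 220.9]
10 u 254.4..273.8 v 215.9..229.0 ctr [264.2 222.4]
12 u 254.6..273.9 v 217.4..230.6 ctr [264.3 224. ]
```

The droop relative to the tool is about 7°, so I'll tilt the tool 7° to carry the tray level, move near the stand and re-measure.

```bash
cat >> h.py <<'E'
def RT(yaw,th):  # jaw axis/far dir at yaw deg, far end raised th deg
    a=np.radians(yaw);h=np.radians(th);u=np.array([np.cos(a),np.sin(a),0]);k=np.array([0,0,1.])
    z=-k*np.cos(h)+u*np.sin(h); y=u*np.cos(h)+k*np.sin(h); return np.column_stack([np.cross(y,z),y,z])
def tcp_of(piv,yaw,th): return np.asarray(piv)+.019*RT(yaw,th)[:,2]
E
python3 - <<'E'
from h import *
Y=92.6; TH=7
p1=np.array([.530,-.25,.26]); 
for p,y in ((p1,92.92),([.495,.02,.24],Y),([.4903,.1644,.177],Y)):
    q=planner.solve_ik(tcp_of(p,y,TH),RT(y,TH)); print(None if q is None else q.round(2))
arm.move_linear(tcp_of(p1,92.92,TH),rate=.15,orientation=RT(92.92,TH)); st()
arm.move_linear(tcp_of([.495,.03,.25],Y,TH),rate=.18,orientation=RT(Y,TH)); s=st()
c=eyes.capture("side"); save(c,"k2.png",(150,90,160,130),5); cv2.imwrite("pics/k2raw.png",c["image"][:,:,::-1])
d=eyes.capture("top"); cv2.imwrite("pics/k2traw.png",d["image"][:,:,::-1]); save(d,"k2t.png",(120,130,150,120),5)
for n,i in(("side",c),("top",d)):
  for tn in ["upper_mid","upper_yellow","upper_lug"]: print(n,tn,[(round(r["conf"],2),np.round(r["at"],4)) for r in finder.place_of(tn,i)[:2]])
E
```

```text
[ 1.21  0.68 -1.24  1.57  0.52  1.36  1.54]
[ 0.94  0.53 -1.34  1.85  0.44  1.16  1.09]
[ 0.57  0.6  -1.23  1.9   0.54  1.02  0.74]
t 34.17 p [ 0.5296 -0.2483  0.2404] F [-0.2  0.6 -1.9] T [-0.24 -0.19  0.02] op 0.0105
t 35.88 p [0.4951 0.0314 0.231 ] F [ 0.1 -0.  -1. ] T [-0.22 -0.13 -0.01] op 0.0101
side upper_mid [(0.71, array([0.4885, 0.1185, 0.2119]))]
side upper_yellow [(0.97, array([0.4895, 0.2107, 0.2441]))]
side upper_lug [(0.74, array([0.4321, 0.1915, 0.0604]))]
top upper_mid [(0.66, array([0.4926, 0.1231, 0.21  ]))]
top upper_yellow []
top upper_lug [(0.83, array([0.5524, 0.1884, 0.1799]))]
```

View pics/k2.png

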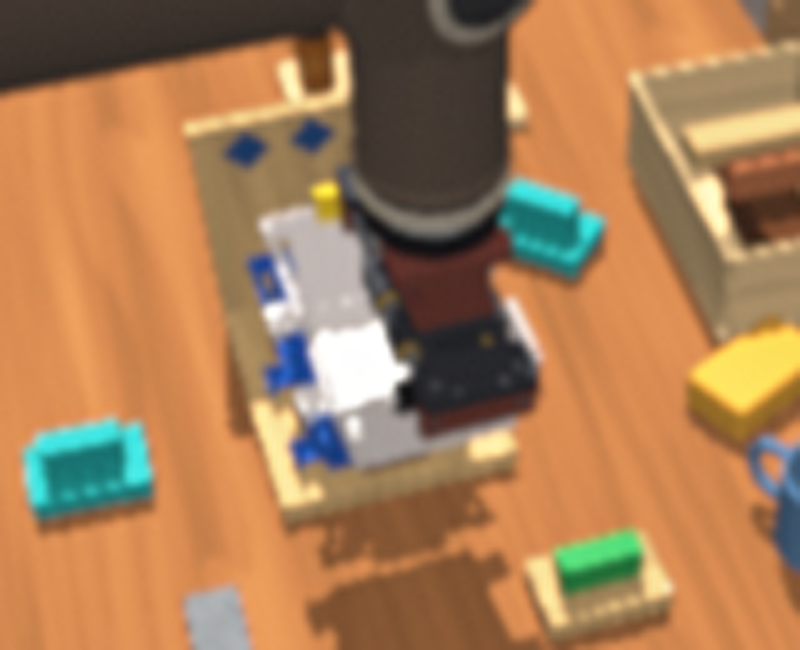

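View pics/k2t.png

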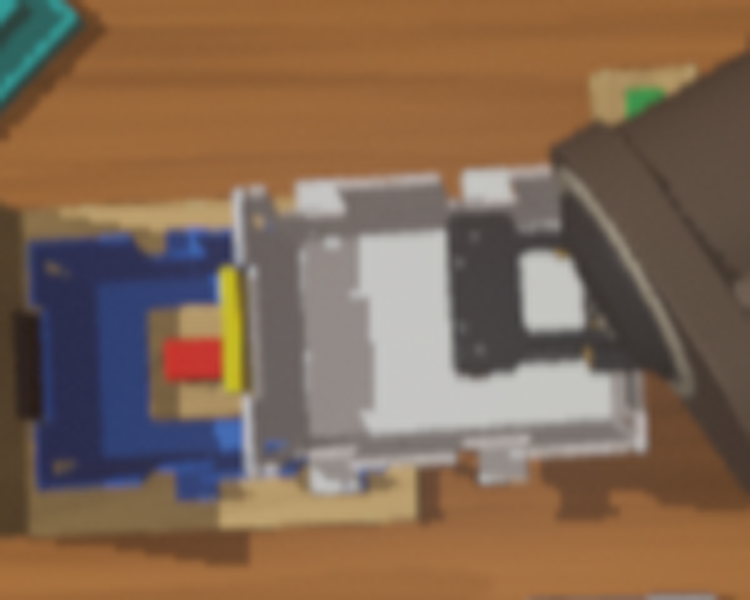

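The top view shows the tray held level: yellow z is 0.244 against 0.2455 if level. The rim is well visible, so I'll fit it here to verify the pose of the tray in the hand.

```bash
python3 - <<'E'
from h import *
import fit
from fit import *
pr=mkproj(D["top"],D["ti"])
def model2(ends=True):
    P,N=[],[]
    # visible sides: far end (yellow, -x), both long sides in clear parts
    for s,xs in((1,np.r_[np.arange(-38,-3,2.5),np.arange(42,84,2.5)]),(-1,np.r_[np.arange(-38,-3,2.5)])):
        for x in xs: P.append((x,65*s));N.append((0,s))
    for y in np.r_[np.arange(-60,-33,2.5),np.arange(34,60,2.5)]: P.append((-90,y));N.append((-1,0))
    return np.array(P)/1000,np.array(N,float)
im=cv2.imread("pics/k2traw.png").astype(int)
s=st(); piv=s["ee_pos"]-.019*s["tcp_rot"][:,2]; print("piv",piv.round(4))
off=np.array([.0044,-.0918]); pred=piv[:2]-off; print("pred centre",pred.round(4),"pred yaw 272.6; tool yaw",np.degrees(np.arctan2(s["tcp_rot"][1,1],s["tcp_rot"][0,1])).round(2))
# which long side clear: check tray frame: yaw272.6 -> +y_tray = (+x world)... 
fit.model=lambda ends=True:(lambda PN:PN)(model2())
for z in(.245,.248,.251):
  for ch in (im[...,0], im.sum(2)/3):
    p,W=fit.fit(ch,pr,z,[pred[0],pred[1],np.radians(272.6)])
v=cv2.resize(im.astype(np.uint8)[150:240,150:260],None,fx=7,fy=7,interpolation=cv2.INTER_CUBIC)
for u in pr(np.c_[W,np.full(len(W),z)]): cv2.circle(v,(int((u[0]-150+.5)*7),int((u[1]-150+.5)*7)),2,(0,255,0),-1)
cv2.imwrite("pics/fit2.png",v)
E
```

```text
t 36.28 p [0.4949 0.0322 0.2311] F [ 0.1  0.3 -1.9] T [-0.27 -0.15  0.05] op 0.0101
piv [0.495  0.0298 0.25  ]
pred centre [0.4906 0.1216] pred yaw 272.6; tool yaw 92.58Traceback (most recent call last):
  File "<stdin>", line 19, in <module>
AttributeError: 'function' object has no attribute 'fit'
```

```bash
cat > fit2.py <<'E'
import fit as F
from fit import *
pr=mkproj(D["top"],D["ti"])
def model2(ends=True):
    P,N=[],[]
    for s,xs in((-1,np.r_[np.arange(-38,-3,2.5),np.arange(42,84,2.5)]),(1,np.r_[np.arange(-38,-3,2.5)])):
        for x in xs: P.append((x,65*s));N.append((0,s))
    for y in np.r_[np.arange(-60,-33,2.5),np.arange(34,60,2.5)]: P.append((-90,y));N.append((-1,0))
    return np.array(P)/1000,np.array(N,float)
F.model=model2
def go(raw,pred,zs,out,c=(150,150,110,90)):
    im=cv2.imread(raw).astype(int)
    for z in zs:
        for ch in (im[...,0], im.sum(2)/3): p,W=F.fit(ch,pr,z,[pred[0],pred[1],np.radians(272.6)])
    v=cv2.resize(im.astype(np.uint8)[c[1]:c[1]+c[3],c[0]:c[0]+c[2]],None,fx=7,fy=7,interpolation=cv2.INTER_CUBIC)
    for u in pr(np.c_[W,np.full(len(W),z)]): cv2.circle(v,(int((u[0]-c[0]+.5)*7),int((u[1]-c[1]+.5)*7)),2,(0,255,0),-1)
    cv2.imwrite(out,v)
if __name__=="__main__": go("pics/k2traw.png",[.4906,.1216],(.244,.248,.252),"pics/fit2.png")
E
python3 fit2.py
```

```text
pose [0.4912 0.1199] 272.67 size bias mm 1.85 used 67 67 med|res| 0.26
pose [0.4912 0.1198] 272.84 size bias mm 1.94 used 67 67 med|res| 0.04
pose [0.4908 0.1196] 272.73 size bias mm 1.53 used 67 67 med|res| 0.06
pose [0.491  0.1193] 272.87 size bias mm 1.74 used 67 67 med|res| 0.2
pose [0.4906 0.1189] 272.7 size bias mm 1.38 used 67 67 med|res| 0.21
pose [0.4906 0.1188] 272.85 size bias mm 1.48 used 67 67 med|res| 0.05
```

View pics/fit2.png

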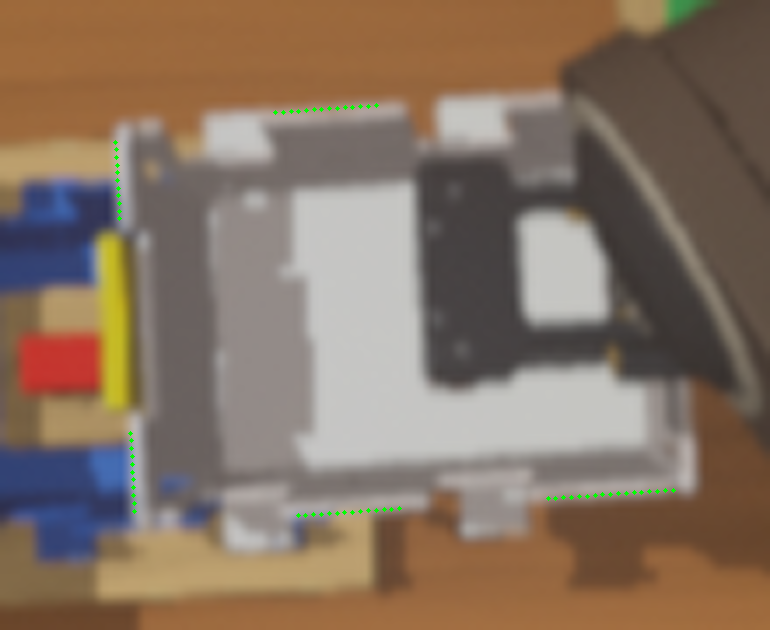

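The measured centre is (0.4908, 0.1195) at 272.75°, against a predicted (0.4906, 0.1216). The cross-rim error is 0.2 mm; the 2 mm along the long axis I'll correct. Moving to a hover above the blue tray.

```bash
python3 - <<'E'
from h import *
Y=92.5; TH=7
arm.move_linear(tcp_of([.4902,.166,.20],Y,TH),rate=.12,orientation=RT(Y,TH)); st()
arm.move_linear(tcp_of([.4902,.166,.176],Y,TH),rate=.06); arm.hold(.2); s=st()
piv=s["ee_pos"]-.019*s["tcp_rot"][:,2]; print("piv",piv.round(4))
d=eyes.capture("top"); cv2.imwrite("pics/k3traw.png",d["image"][:,:,::-1]); save(d,"k3t.png",(90,150,130,100),6)
c=eyes.capture("side"); save(c,"k3.png",(160,80,110,90),7); cv2.imwrite("pics/k3raw.png",c["image"][:,:,::-1])
for n,i in(("side",c),("top",d)):
  for tn in ["upper_mid","upper_yellow"]: print(n,tn,[(round(r["conf"],2),np.round(r["at"],4)) for r in finder.place_of(tn,i)[:2]])
E
```

```text
t 37.64 p [0.4903 0.1677 0.1812] F [ 0.8 -0.6 -1.6] T [-0.19 -0.19 -0.01] op 0.0102
t 38.39 p [0.4902 0.1685 0.1574] F [-0.   0.6 -1. ] T [-0.17 -0.16 -0.03] op 0.0101
piv [0.4903 0.1661 0.1762]
side upper_mid [(0.97, array([0.4828, 0.2538, 0.1373]))]
side upper_yellow [(0.8, array([0.4843, 0.3481, 0.1687]))]
top upper_mid [(0.77, array([0.4884, 0.2571, 0.1391]))]
top upper_yellow [(0.75, array([0.486 , 0.3462, 0.1713])), (0.39, array([ 0.5364, -0.2156,  0.0007]))]
```

View pics/k3.png

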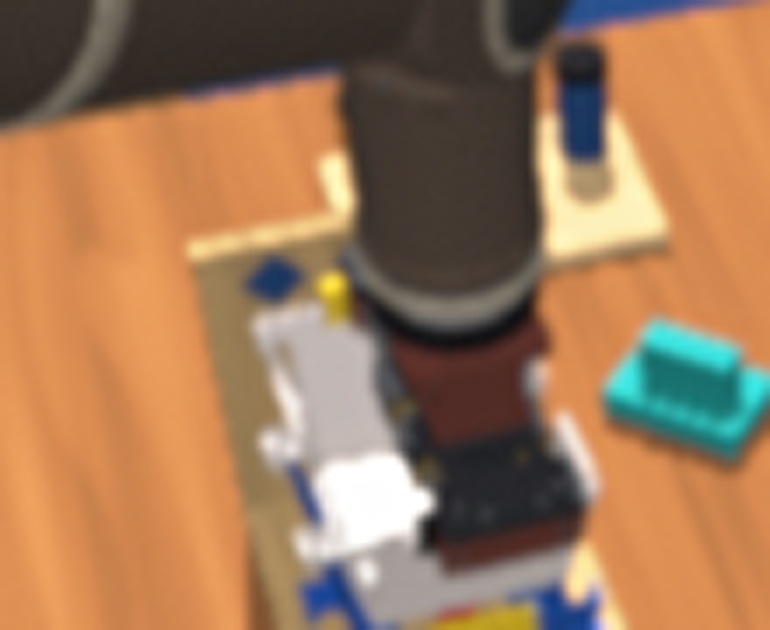

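View pics/k3t.png

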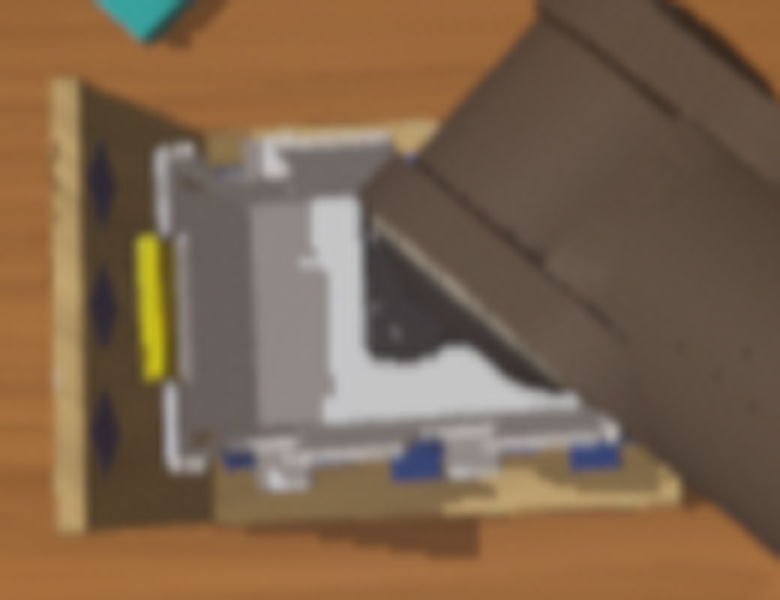

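```bash
python3 - <<'E'
import fit2
fit2.go("pics/k3traw.png",[.486,.2578],(.170,.174,.178),"pics/fit3.png",(95,150,110,90))
E
```

```text
pose [0.4869 0.2567] 272.67 size bias mm 2.63 used 67 67 med|res| 0.12
pose [0.4873 0.2564] 272.55 size bias mm 2.82 used 67 67 med|res| 0.23
pose [0.4865 0.2556] 272.65 size bias mm 2.5 used 67 67 med|res| 0.01
pose [0.487  0.2555] 272.68 size bias mm 2.58 used 67 67 med|res| 0.07
pose [0.4863 0.2547] 272.66 size bias mm 2.14 used 67 67 med|res| 0.14
pose [0.4868 0.2546] 272.61 size bias mm 2.36 used 67 67 med|res| 0.17
```

View pics/fit3.png

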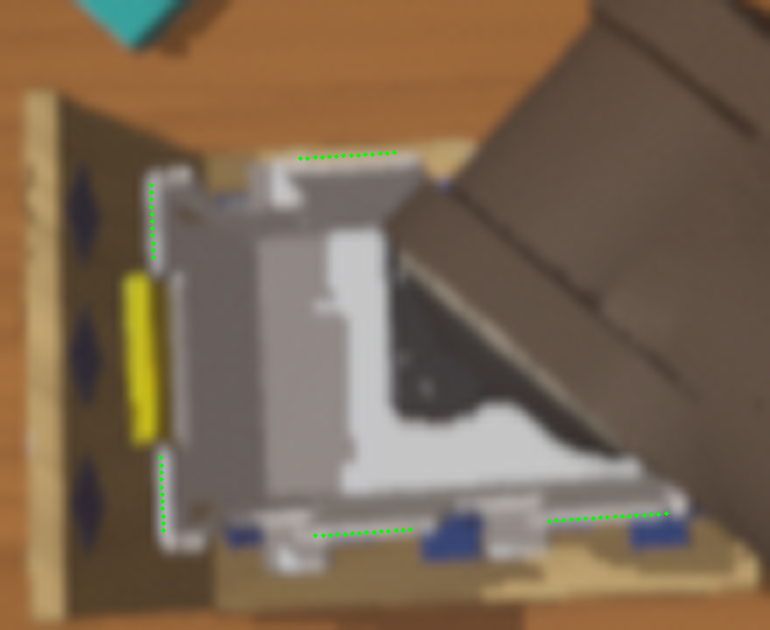

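Hover fit: white at (0.4865, 0.2555), 272.65°, against blue at (0.4859, 0.2562), 92.6°. That is about 0.5 mm across, inside the ±2 mm play. Trimming -0.4 mm and lowering with force checks.

```bash
python3 - <<'E'
from h import *
Y=92.5; TH=7
for z in (.170,.167,.165,.1635,.162,.161,.160):
    arm.move_linear(tcp_of([.4898,.1665,z],Y,TH),rate=.03); s=status.state()
    piv=s["ee_pos"]-.019*s["tcp_rot"][:,2]
    F=np.mean([s["wrist_force"]]+[ (arm.hold(.03),status.state()["wrist_force"])[1] for _ in range(3)],0)
    print(z,"piv",piv.round(4),"F",F.round(1),"T",s["wrist_torque"].round(2),"op",round(s["opening"],4))
    if F[2]>4: break
c=eyes.capture("side"); save(c,"p1.png",(160,80,110,90),7); cv2.imwrite("pics/p1raw.png",c["image"][:,:,::-1])
d=eyes.capture("top"); cv2.imwrite("pics/p1traw.png",d["image"][:,:,::-1]); 
for n,i in(("side",c),("top",d)):
  for tn in ["upper_mid","upper_yellow"]: print(n,tn,[(round(r["conf"],2),np.round(r["at"],4)) for r in finder.place_of(tn,i)[:2]])
E
```

```text
0.17 piv [0.4896 0.1665 0.1697] F [-0.9  0.1 -1.3] T [-0.25 -0.19  0.01] op 0.0098
0.167 piv [0.4897 0.1664 0.1668] F [ 0.5  0.2 -1.3] T [-0.24 -0.14 -0.02] op 0.0101
0.165 piv [0.4897 0.1665 0.1649] F [ 0.  -0.1 -1.3] T [-0.22 -0.17  0.02] op 0.0102
0.1635 piv [0.4898 0.1665 0.1635] F [-0.3  0.1 -1. ] T [-0.11 -0.13 -0.07] op 0.01
0.162 piv [0.4899 0.1665 0.1621] F [-0.2 -0.7  0.7] T [-0.21 -0.2  -0.03] op 0.0103
0.161 piv [0.4901 0.1663 0.1611] F [ 0.1 -2.9  3.7] T [-0.53 -0.19  0.03] op 0.0101
0.16 piv [0.4901 0.1662 0.1601] F [-0.2 -3.5  5.3] T [-0.66 -0.17 -0.03] op 0.0105
side upper_mid [(0.92, array([0.4868, 0.2577, 0.1256]))]
side upper_yellow [(0.98, array([0.4876, 0.3482, 0.1637]))]
top upper_mid [(0.82, array([0.4873, 0.258 , 0.1249]))]
top upper_yellow [(0.79, array([0.4835, 0.3474, 0.1618])), (0.48, array([ 0.5368, -0.2122, -0.0015]))]
```

View pics/p1.png

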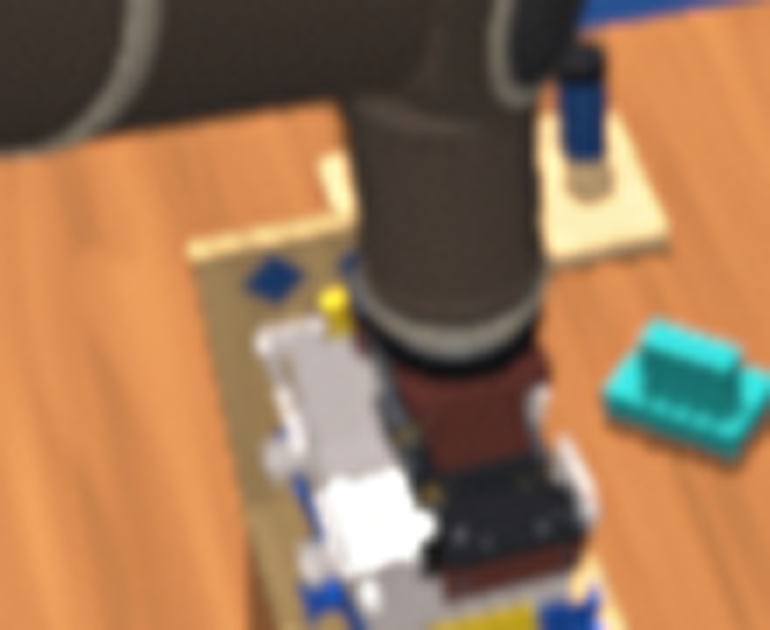

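Contact came at pivot z 0.162, where lugs on the rim should touch (lips on the rim would give 0.166). The last 2 mm of push looks to have tipped the far end up slightly (yellow z 0.163 against 0.1575). I'll back off and level it.

```bash
python3 - <<'E'
from h import *
Y=92.5
for TH,z in ((7,.1622),(6,.1622),(5,.1622)):
    arm.move_linear(tcp_of([.4899,.1665,z],Y,TH),rate=.03,orientation=RT(Y,TH)); s=status.state()
    F=np.mean([s["wrist_force"]]+[ (arm.hold(.03),status.state()["wrist_force"])[1] for _ in range(3)],0); s=status.state()
    print(TH,z,"F",F.round(1),"T",s["wrist_torque"].round(2),"op",round(s["opening"],4))
    c=eyes.capture("side");cv2.imwrite(f"pics/q{TH}raw.png",c["image"][:,:,::-1])
    print([(tn,np.round(r["at"],4)) for tn in("upper_mid","upper_yellow") for r in finder.place_of(tn,c)[:1]])
save(c,"p2.png",(160,80,110,90),7)
print(s["time"])
E
python3 - <<'E'
import cv2
for f in("k3","p1","q7","q6","q5"):
    im=cv2.imread(f"pics/{f}raw.png").astype(int);b,g,r=im[...,0],im[...,1],im[...,2]
    m=((r>120)&(g>110)&(b<0.5*g)&(abs(r-g)<60)).astype('uint8')
    n,l,s,ce=cv2.connectedComponentsWithStats(m)
    print(f,[(s[i].tolist(),ce[i].round(1).tolist()) for i in range(1,n) if 8<s[i,4]<400 and ce[i][0]<240])
E
```

```text
7 0.1622 F [ 0.6 -0.4  0.5] T [-0.11 -0.19 -0.04] op 0.0103
[('upper_mid', array([0.4855, 0.2545, 0.1238])), ('upper_yellow', array([0.4864, 0.349 , 0.1579]))]
6 0.1622 F [-0.  -0.6  1.2] T [-0.05 -0.1   0.01] op 0.0104
[('upper_mid', array([0.482 , 0.2567, 0.1248])), ('upper_yellow', array([0.4834, 0.3469, 0.1565]))]
5 0.1622 F [-0.3 -0.6  2.6] T [ 0.11 -0.08 -0.02] op 0.0105
[('upper_mid', array([0.487 , 0.2532, 0.1251])), ('upper_yellow', array([0.4816, 0.3449, 0.16  ]))]
42.8917
k3 [([205, 119, 5, 6, 23], [207.3, 121.3]), ([221, 167, 15, 8, 80], [228.1, 170.0])]
p1 [([205, 121, 5, 6, 23], [207.3, 123.3]), ([221, 167, 15, 8, 71], [228.4, 170.3])]
q7 [([205, 121, 5, 7, 23], [207.6, 123.8]), ([221, 167, 15, 8, 71], [228.4, 170.3])]
q6 [([205, 122, 5, 6, 23], [207.5, 124.3]), ([221, 167, 15, 8, 71], [228.4, 170.3])]
q5 [([205, 122, 5, 6, 23], [207.5, 124.3]), ([221, 167, 15, 8, 71], [228.4, 170.3])]
```

View pics/p2.png

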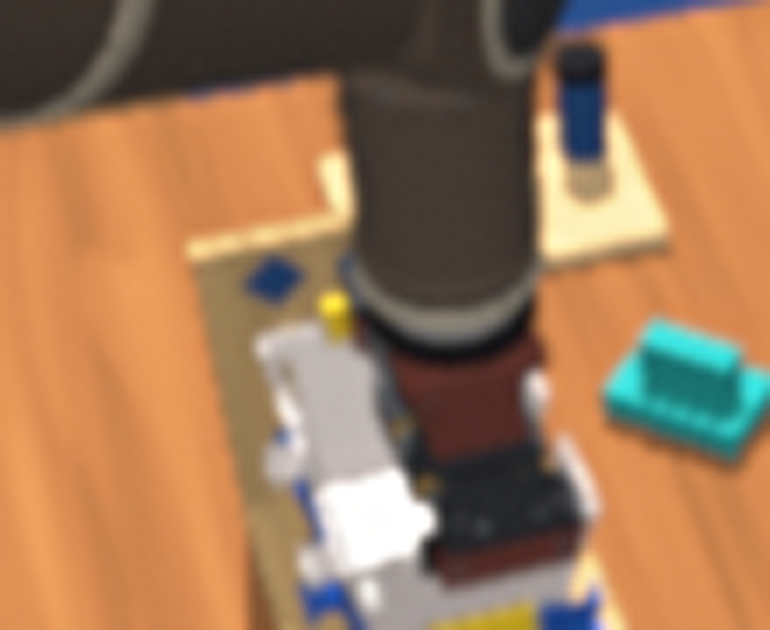

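The far handle settled at px row 124.3 and stopped moving between 6° and 5° of tilt. Hover was 121.3, and a 14 mm drop at about 0.22 px/mm predicts 124.3, so the tray is seated level. Releasing.

```bash
python3 - <<'E'
from h import *
eoat.let_go(); s=st()
c=eyes.capture("side"); cv2.imwrite("pics/r0raw.png",c["image"][:,:,::-1])
p=s["ee_pos"]; z=s["tcp_rot"][:,2]
arm.move_linear(p-z*.08,rate=.1); st()
arm.move_to([.45,-.10,.28],R(92)); st()
c=eyes.capture("side"); save(c,"f1.png",(160,80,110,90),7); cv2.imwrite("pics/f1raw.png",c["image"][:,:,::-1])
d=eyes.capture("top"); save(d,"f1t.png",(90,150,130,100),6); cv2.imwrite("pics/f1traw.png",d["image"][:,:,::-1])
for n,i in(("side",c),("top",d)):
  for tn in ["upper_mid","upper_yellow","upper_black","lower_mid"]: print(n,tn,[(round(r["conf"],2),np.round(r["at"],4)) for r in finder.place_of(tn,i)[:1]])
E
```

```text
t 44.29 p [0.4898 0.1682 0.1433] F [ 0.8 -0.7  0.3] T [-0.01 -0.13  0.01] op 0.0876
t 45.29 p [0.4899 0.1609 0.2225] F [-0.2  0.9  0.2] T [-0.01 -0.12  0.01] op 0.0877
t 46.34 p [ 0.4501 -0.099   0.2798] F [-0.3  0.1 -0.1] T [ 0.04 -0.16  0.03] op 0.0876
side upper_mid [(0.86, array([0.4829, 0.2547, 0.1261]))]
side upper_yellow [(0.72, array([0.4826, 0.3487, 0.1582]))]
side upper_black [(0.61, array([0.4872, 0.1641, 0.153 ]))]
side lower_mid [(0.52, array([0.486 , 0.2619, 0.0549]))]
top upper_mid [(0.57, array([0.4912, 0.2559, 0.1272]))]
top upper_yellow [(0.92, array([0.483 , 0.3477, 0.1643]))]
top upper_black [(0.72, array([0.4902, 0.167 , 0.1562]))]
top lower_mid []
```

View pics/f1.png

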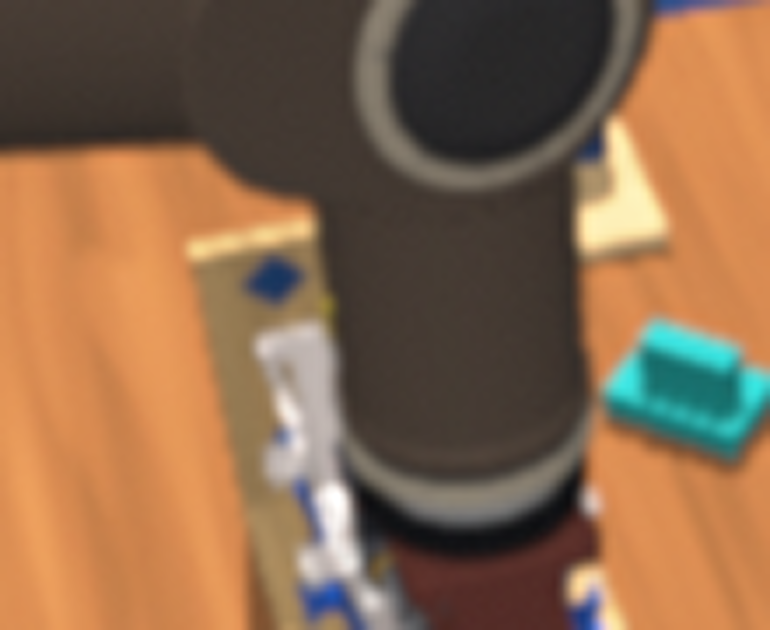

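View pics/f1t.png

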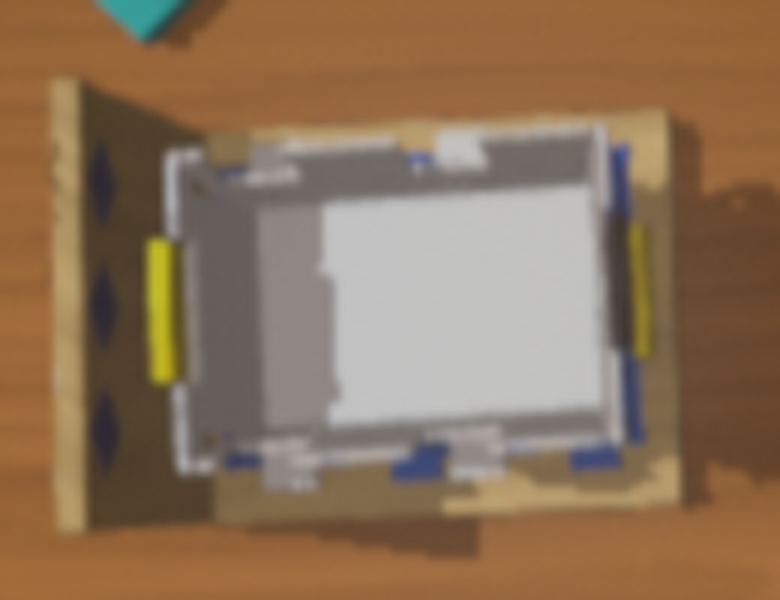

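The top view shows it stacked: white yellow handle at (160,310) on the board end, black at (620,280) over the blue tray's yellow. I'll clear the arm for an unobstructed side view and a final fit.

```bash
python3 - <<'E'
from h import *
arm.move_j([1.247,.411,-.013,1.596,.006,1.134,-.082]); st()
c=eyes.capture("side"); save(c,"f2.png",(170,90,100,85),8); cv2.imwrite("pics/f2raw.png",c["image"][:,:,::-1]); save(c,"f2full.png")
d=eyes.capture("top"); cv2.imwrite("pics/f2traw.png",d["image"][:,:,::-1])
for n,i in(("side",c),("top",d)):
  for tn in ["upper_mid","upper_yellow","upper_black","green_stamp_mid","cup","dye"]: print(n,tn,[(round(r["conf"],2),np.round(r["at"],4)) for r in finder.place_of(tn,i)[:1]])
import fit
from fit import fit as ff,mkproj,D
im=d["image"].astype(int)[...,::-1]
pr=mkproj(D["top"],D["ti"])
for z in(.154,.160,.166): ff(im[...,0],pr,z,[.4859,.2562,np.radians(272.6)])
E
```

```text
t 48.94 p [ 0.1594 -0.6043  0.2227] F [ 0.5 -0.1  0.2] T [-0.03 -0.02  0.03] op 0.0879
side upper_mid [(0.69, array([0.4854, 0.2567, 0.1231]))]
side upper_yellow [(0.72, array([0.4839, 0.3456, 0.1578]))]
side upper_black [(0.67, array([0.4874, 0.1619, 0.1528]))]
side green_stamp_mid []
side cup [(0.55, array([ 0.7708,  0.0281, -0.0018]))]
side dye [(0.81, array([ 0.7853, -0.1581, -0.0036]))]
top upper_mid [(0.65, array([0.4858, 0.2574, 0.1281]))]
top upper_yellow [(0.84, array([0.4841, 0.3464, 0.161 ]))]
top upper_black [(0.68, array([0.486 , 0.1689, 0.1547]))]
top green_stamp_mid [(0.57, array([0.5974, 0.0325, 0.0261]))]
top cup [(0.91, array([ 0.7736,  0.0298, -0.0009]))]
top dye [(0.71, array([ 7.836e-01, -1.607e-01,  1.000e-04]))]
pose [0.4866 0.2584] 272.74 size bias mm 2.44 used 106 106 med|res| 0.56
pose [0.4863 0.257 ] 272.7 size bias mm 2.1 used 106 106 med|res| 0.59
pose [0.4858 0.2557] 272.72 size bias mm 1.71 used 106 106 med|res| 0.69
```

View pics/f2.png

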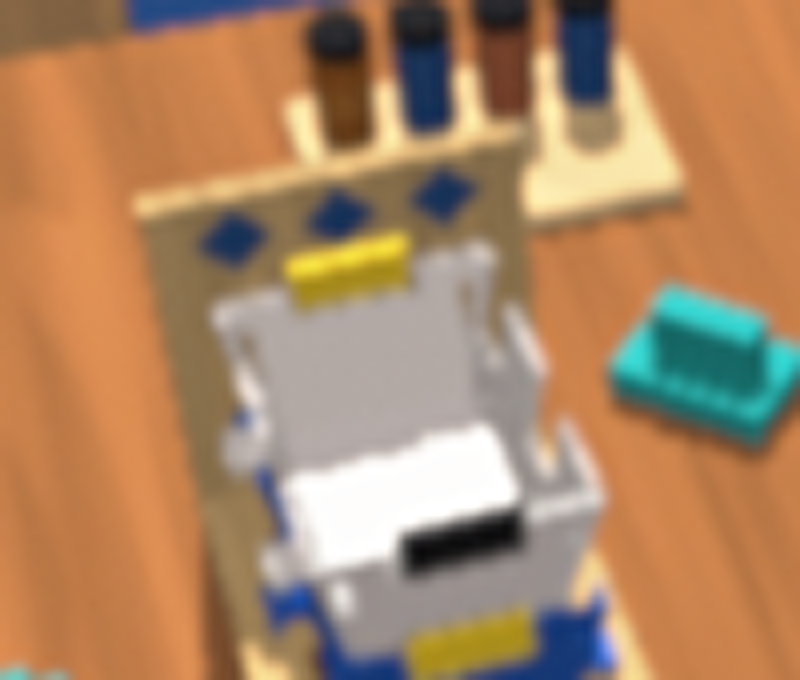

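View pics/f2full.png

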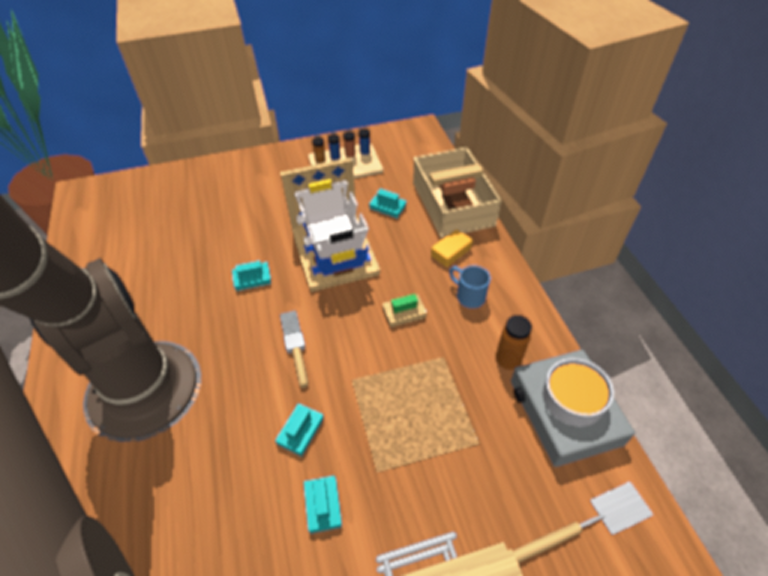

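Everything else is unmoved and the stamp is under the white tray. But the finder's handle heights (yellow 0.158-0.161, black 0.153-0.156) hint at a slight pitch. I'll check levelness precisely, using the blue tray's own handles as calibration references.

```bash
cat > lev.py <<'E'
from fit import *
prs=mkproj(D["side"],D["si"])
def cent(raw,kind,box):
    im=cv2.imread(raw).astype(float);x,y,w,h=box;S=8
    s=cv2.resize(im[y:y+h,x:x+w],None,fx=S,fy=S,interpolation=cv2.INTER_CUBIC)
    b,g,r=s[...,0],s[...,1],s[...,2]
    m=((r+g)/2-b>55)&(abs(r-g)<55)&(r>90) if kind=="y" else (s.max(2)<60)
    n,l,st,ce=cv2.connectedComponentsWithStats(m.astype(np.uint8)); i=1+np.argmax(st[1:,4])
    L=st[i]; return (ce[i]+.5)/S-.5+[x,y], (L[0]/S+x,L[1]/S+y,L[2]/S,L[3]/S)
def pred(c,yaw,end,z,dz=0):
    a=np.radians(yaw);u=np.array([np.cos(a),np.sin(a),0]);v=np.array([-u[1],u[0],0]);k=np.array([0,0,1.])
    ctr=np.array([c[0],c[1],z])+u*end*.092
    P=np.array([ctr+u*i*.004+v*j*.028+k*h*.0125 for i in(-1,1) for j in(-1,1) for h in(-1,1)])
    h=cv2.convexHull(prs(P).astype(np.float32)); M=cv2.moments(h); bb=prs(P)
    return np.array([M["m10"],M["m01"]])/M["m00"],(bb.min(0).round(1),(bb.max(0)-bb.min(0)).round(1)),(prs((ctr+[0,0,.001])[None])-prs(ctr[None]))[0]
B=(.4859,.2562)
for name,raw,kind,box,c,yaw,end,z in [
 ("blueYel","pics/f2raw.png","y",(215,160,30,20),B,92.6,-1,.0925),
 ("whiteYel","pics/f2raw.png","y",(203,115,24,18),B,272.6,-1,.1575),
 ("whiteBlk","pics/f2raw.png","k",(216,150,24,15),B,272.6,1,.1575),
 ("blueBlk","pics/b1sraw.png","k",(204,130,24,15),B,92.6,1,.0925)]:
    o,bb=cent(raw,kind,box);p,pb,J=pred(c,yaw,end,z)
    print(name,"obs",o.round(2),np.round(bb,1),"pred",p.round(2),pb,"diff",(o-p).round(2),"px/mm z",J.round(3))
E
python3 lev.py
```

```text
blueYel obs [228.28 170.13] [220.9 166.1  15.6   9.1] pred [228.33 170.05] (array([220.1, 164.9]), array([16.3, 10.3])) diff [-0.05  0.07] px/mm z [-0.02  -0.193]
whiteYel obs [213.09 122.96] [204.5 118.1  17.8  10.5] pred [213.2  123.81] (array([205.2, 118.8]), array([15.9, 10. ])) diff [-0.12 -0.86] px/mm z [-0.029 -0.212]
whiteBlk obs [227.39 157.44] [220.9 154.5  14.    6.9] pred [226.94 156.96] (array([218.3, 151.6]), array([17.1, 10.8])) diff [0.45 0.48] px/mm z [-0.022 -0.21 ]
blueBlk obs [215.33 137.27] [209.4 134.5  13.1   6.6] pred [214.99 137.08] (array([207.3, 132.3]), array([15.3,  9.6])) diff [0.34 0.19] px/mm z [-0.026 -0.197]
```

The side-view handle centroids, calibrated on the blue tray's handles, suggest yellow about +3.5 mm and black about -2 mm. That is a pitch of roughly 1.5°, as if one far lip were riding the rim. I'll check the roll and enlarge the lugs.

```bash
python3 - <<'E'
from lev import *
print('---')
def slope(raw,kind,box):
    im=cv2.imread(raw).astype(float);x,y,w,h=box;S=8
    s=cv2.resize(im[y:y+h,x:x+w],None,fx=S,fy=S,interpolation=cv2.INTER_CUBIC)
    b,g,r=s[...,0],s[...,1],s[...,2]
    m=((r+g)/2-b>55)&(abs(r-g)<55)&(r>90) if kind=="y" else (s.max(2)<60)
    n,l,st,ce=cv2.connectedComponentsWithStats(m.astype(np.uint8)); i=1+np.argmax(st[1:,4])
    ys,xs=np.nonzero(l==i); c0,c1=xs.min(),xs.max(); cols=range(int(c0+.2*(c1-c0)),int(c0+.8*(c1-c0)))
    t=[ys[xs==c].min() for c in cols];bt=[ys[xs==c].max() for c in cols]
    return np.degrees(np.arctan(np.polyfit(cols,t,1)[0])),np.degrees(np.arctan(np.polyfit(cols,bt,1)[0]))
def ps(c,yaw,end,z):
    a=np.radians(yaw);u=np.array([np.cos(a),np.sin(a),0]);v=np.array([-u[1],u[0],0])
    q=[prs((np.array([c[0],c[1],z])+u*end*.092+v*j*.028)[None])[0] for j in(-1,1)];d=q[1]-q[0]
    return np.degrees(np.arctan(d[1]/d[0]))
for name,raw,kind,box,yaw,end,z in [("blueYel","pics/f2raw.png","y",(215,160,30,20),92.6,-1,.0925),("whiteYel","pics/f2raw.png","y",(203,115,24,18),272.6,-1,.1575),("whiteBlk","pics/f2raw.png","k",(216,150,24,15),272.6,1,.1575),("blueBlk","pics/b1sraw.png","k",(204,130,24,15),92.6,1,.0925)]:
    print(name,"obs slope top/bot",np.round(slope(raw,kind,box),1),"pred level",ps(B,yaw,end,z).round(1))
im=cv2.imread("pics/f2raw.png");cv2.imwrite("pics/lugs.png",cv2.resize(im[112:182,190:260],None,fx=8.5,fy=8.5,interpolation=cv2.INTER_LANCZOS4))
im=cv2.imread("pics/f2traw.png");cv2.imwrite("pics/lugst.png",cv2.resize(im[160:240,105:205],None,fx=8,fy=7,interpolation=cv2.INTER_LANCZOS4))
E
```

```text
blueYel obs [228.28 170.13] [220.9 166.1  15.6   9.1] pred [228.33 170.05] (array([220.1, 164.9]), array([16.3, 10.3])) diff [-0.05  0.07] px/mm z [-0.02  -0.193]
whiteYel obs [213.09 122.96] [204.5 118.1  17.8  10.5] pred [213.2  123.81] (array([205.2, 118.8]), array([15.9, 10. ])) diff [-0.12 -0.86] px/mm z [-0.029 -0.212]
whiteBlk obs [227.39 157.44] [220.9 154.5  14.    6.9] pred [226.94 156.96] (array([218.3, 151.6]), array([17.1, 10.8])) diff [0.45 0.48] px/mm z [-0.022 -0.21 ]
blueBlk obs [215.33 137.27] [209.4 134.5  13.1   6.6] pred [214.99 137.08] (array([207.3, 132.3]), array([15.3,  9.6])) diff [0.34 0.19] px/mm z [-0.026 -0.197]
---
blueYel obs slope top/bot [-14.  -15.4] pred level -14.4
whiteYel obs slope top/bot [-13.  -12.5] pred level -12.9
whiteBlk obs slope top/bot [-14.2 -13.6] pred level -14.0
blueBlk obs slope top/bot [-13.6 -13. ] pred level -13.3
```

View pics/lugs.png

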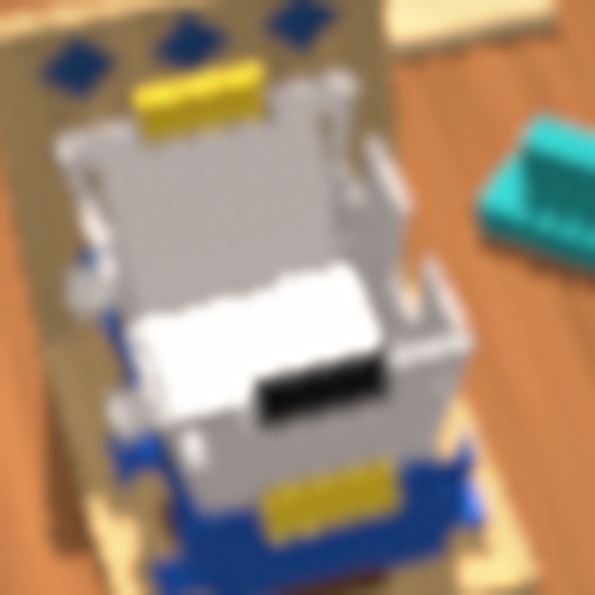

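View pics/lugst.png

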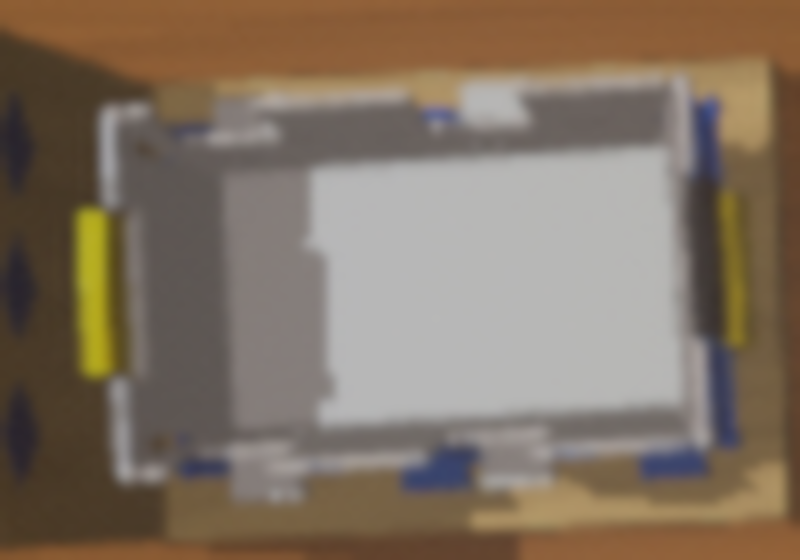

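```bash
python3 - <<'E'
import cv2,numpy as np
for f in("k3","p1","q7","q6","q5","r0","f2"):
    im=cv2.imread(f"pics/{f}raw.png").astype(float);S=8
    s=cv2.resize(im[112:135,203:212],None,fx=S,fy=S,interpolation=cv2.INTER_CUBIC)
    b,g,r=s[...,0],s[...,1],s[...,2];m=((r+g)/2-b>55)&(abs(r-g)<55)&(r>90)
    cols=range(int(2.5*S),int(5*S)); t=[np.nonzero(m[:,c])[0] for c in cols]
    print(f,"top",np.mean([x.min() for x in t if len(x)]).round(1)/S+112,"bot",np.mean([x.max() for x in t if len(x)]).round(1)/S+112)
E
```

```text
k3 top 112.0 bot 125.075
p1 top 112.0 bot 126.5
q7 top 112.0 bot 127.1
q6 top 112.0 bot 127.25
q5 top 112.0 bot 127.2875
r0 top 112.0 bot 127.3
f2 top 112.0 bot 127.125
```

For a like-for-like reference I'll use the saved side picture of the white tray lying level on the mat, which has the same orientation and handle appearance.

```bash
python3 - <<'E'
from lev import *
print("---")
s1=cv2.imread("pics/s1.png").astype(float)
f2=cv2.imread("pics/f2raw.png")
f2s=cv2.resize(f2[100:320,170:370],None,fx=2.7,fy=2.7,interpolation=cv2.INTER_CUBIC).astype(float)
def cent2(im,kind,box): # box in raw px
    k=2.7;x0,y0,w,h=[int(v) for v in((box[0]-170)*k,(box[1]-100)*k,box[2]*k,box[3]*k)]
    S=4;s=cv2.resize(im[y0:y0+h,x0:x0+w],None,fx=S,fy=S,interpolation=cv2.INTER_CUBIC)
    b,g,r=s[...,0],s[...,1],s[...,2]
    m=((r+g)/2-b>55)&(abs(r-g)<55)&(r>90) if kind=="y" else (s.max(2)<60)
    n,l,st,ce=cv2.connectedComponentsWithStats(m.astype(np.uint8)); i=1+np.argmax(st[1:,4]);L=st[i]
    f=lambda p:((np.array(p)+.5)/S-.5+[x0,y0]+.5)/k-.5+[170,100]
    return f(ce[i]),f(L[:2]).round(1),(L[2:4]/S/k).round(1)
W=(.5372,-.2144);F=(.4863,.257)
for n,im,kind,box,c,yaw,end,z in[("matY",s1,"y",(248,225,34,22),W,272.92,-1,.0755),("matK",s1,"k",(272,280,30,20),W,272.92,1,.0755),("stkY",f2s,"y",(203,115,24,18),F,272.7,-1,.1575),("stkK",f2s,"k",(216,150,24,15),F,272.7,1,.1575)]:
    o,a,b=cent2(im,kind,box);p,pb,J=pred(c,yaw,end,z);print(n,"obs",o.round(2),a,b,"pred",p.round(2),"pred box",pb,"diff",(o-p).round(2),"px/mm",J[1].round(3))
E
```

```text
blueYel obs [228.28 170.13] [220.9 166.1  15.6   9.1] pred [228.33 170.05] (array([220.1, 164.9]), array([16.3, 10.3])) diff [-0.05  0.07] px/mm z [-0.02  -0.193]
whiteYel obs [213.09 122.96] [204.5 118.1  17.8  10.5] pred [213.2  123.81] (array([205.2, 118.8]), array([15.9, 10. ])) diff [-0.12 -0.86] px/mm z [-0.029 -0.212]
whiteBlk obs [227.39 157.44] [220.9 154.5  14.    6.9] pred [226.94 156.96] (array([218.3, 151.6]), array([17.1, 10.8])) diff [0.45 0.48] px/mm z [-0.022 -0.21 ]
blueBlk obs [215.33 137.27] [209.4 134.5  13.1   6.6] pred [214.99 137.08] (array([207.3, 132.3]), array([15.3,  9.6])) diff [0.34 0.19] px/mm z [-0.026 -0.197]
---
matY obs [261.11 235.13] [247.3 229.5] [33.7 11.6] pred [263.76 235.6 ] pred box (array([254.8, 229.8]), array([18. , 11.6])) diff [-2.65 -0.47] px/mm -0.174
matK obs [286.58 289.13] [278.2 285.1] [17.1  8.1] pred [286.45 288.28] pred box (array([276.5, 282. ]), array([20.2, 12.7])) diff [0.12 0.85] px/mm -0.152
stkY obs [213.09 122.96] [204.1 117.7] [17.7 10.6] pred [213.22 123.67] pred box (array([205.2, 118.7]), array([15.9, 10. ])) diff [-0.14 -0.7 ] px/mm -0.212
stkK obs [227.38 157.44] [220.5 154.1] [14.   6.9] pred [227.04 156.77] pred box (array([218.5, 151.4]), array([17. , 10.8])) diff [0.34 0.67] px/mm -0.21
```

Against the level tray on the mat, both handles read the same image bias (black +0.85/+0.67 px, yellow -0.47/-0.70 px). So the stack is level to about 1 mm end to end, the edge slopes show no roll, and its height fits lugs on the rim. Handing in.

```bash
python3 - <<'E'
from h import *
st(); print(ticket.close_job())
E
```

```text
t 49.64 p [ 0.1581 -0.6049  0.2228] F [ 0.2 -0.2 -0.2] T [-0.02  0.01 -0.03] op 0.0875
the job is handed in; nothing more can be done
None
```

The job is done as asked and handed in at 49.6 s. I lifted the white tray out by its yellow handle and set it on the mat. Then I stood the red stamp upright on the blue tray's floor and stacked the white tray over it, gripped by the black handle and turned half round. The hand-in gave no verdict.

**Final checks**
- **Alignment:** the top-view fit puts white at (0.486, 0.257), 272.7°, over blue at (0.486, 0.256), 92.6°. The offset across the rim is under 1 mm, inside the ±2 mm play.
- **Seating:** contact came at the height expected for lugs on the rim, with no visible roll. The gripper ended touching nothing.
- **Surroundings:** the green stamp, mug and jar are where they started, and the blue tray is on its stand.

**Checks that disagreed**
- **Droop in the grip:** the held tray sagged about 7° at its far end, so I tilted the tool to carry it level.
- **Far end tipped briefly:** the last 2 mm of push lifted it about 3–5 mm. I backed off and levelled it before letting go.
- **Levelness:** the finder's handle heights, and my first handle check, suggested about 1.5° of pitch. Compared with the same tray lying flat on the mat, the stack came out level to about 1 mm. The yellow-handle reading in that mat picture was partly contaminated, so this rests mostly on the black handle.

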